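# Clear the battery jig and tap the proud cells home

### The arm

A 7-joint arm with a two-finger parallel gripper is mounted at the origin on the work surface. World frame = base frame: x ahead of the robot, y to its left, z up, the work surface at z = 0. Lengths are in m, angles in rad, forces in N, time in s.
With the tool pointing down it reaches from about 0.4 to 0.875 m from the base axis. Payload 6.5 kg.
Tool frame: the origin (TCP) lies midway between the tips of the shut fingers; the grasp point (between the pads) lies 19 mm behind it; x points along the fingers, y is the direction in which the jaws open and shut, and the axes are right-handed (so a half turn about x gives the same grasp; the last joint's range is limited). The gripper opens to 88 mm and grips with 3 to 60 N. Pads are 18 mm wide; open, the fingers measure 123 mm over their backs; the gripper's body (75 mm by 187 mm) begins 45 mm behind the grasp point.
Start: joints at [1.216, 0.536, -0.004, 1.538, 0.003, 1.067, -0.071], TCP at [0.185, -0.623, 0.239] pointing down, gripper open.
Joint ranges: [-2.7, 2.7], [-0.37, 2.16], [-1.27, 1.26], [0.24, 2.4], [-1.31, 4.45], [0.19, 1.91], [-2.76, 2.76]. Speed limits (rad/s): [2.39, 2.39, 3.14, 3.14, 3.14, 3.14, 3.14].

### API

Orientations are given as a rotation vector (axis times angle).
In Python, from workcell import manip gives the robot as it stands.
- The arm moves only by the tool play_rows, never from a script. Its argument "steps" is a list that holds one entry, the list of rows, each a list of 6 numbers: the shift along the world's x, y, z normalised to -1 to 1, where 1 is 75 cm, then the turn, a rotation vector about the world's x, y, z normalised to -1 to 1, where 1 is 180 degrees. In form: [[[x, y, z, rx, ry, rz], ...]]. A call has 1 to 5 rows; each row shifts and turns the commanded pose from where the row before left it; what a row does not reach is not made up. A row lasts 1/8 s, in which the tool goes at most 62.5 mm and 10.7 degrees, less where a joint would pass 70% of its speed; a pose out of reach is approached as far as the arm can. A call with a number of a shift or a turn outside -1 to 1 is refused whole. A call with a gripper value outside its range is refused whole. "hand" is the closure, from 0 (fully open) to 1 (shut), set as the call begins (left out, the last holds). The fingers move at their own pace and stop on an object; "newtons" is the grip in N (left out, the last holds). Time passes only in rows, so rows that do not move let the fingers close. It gives the time, the measured TCP pose, the force and the opening at its end, in the units of the state.
- manip.read_state(): the state, without advancing time (a new reading comes with each control period).
- manip.grab_frame(name): name is "scene" or "top" or "wrist"; returns a dict with "image" (480x640x3 uint8, red, green, blue), "mtx" (3x3 intrinsics, pixels), "world_from_camera" (4x4, takes a point from camera to world coordinates). Camera axes: x right, y down, z forward; pixel columns grow to the right and rows downward; lengths in m; the calibration is good to about 2 mm. The wrist camera is an equidistant fisheye: a pixel r from the principal point sees the ray r / f radians off the axis. A picture is of the moment at which its call begins. There is no depth.
- manip.hand_in(): hands the job in, once; it reports no verdict.
The state is a dict: "t": time; "qpos": joint angles; "dq": joint speeds; "effort": joint torques, N m; "eef_pos": TCP position; "eef_rot": TCP orientation; "contact_force": force on the tool from outside, world axes, zero at the start; "ft_torque": the same for the moment, N m; "width": opening from 0.0 (shut) to 1.0 (fully open).
Only numpy, scipy, OpenCV 4.12 (cv2) and the standard library are available. Lean on these libraries where they do the work, as an engineer would, in place of code of your own. Each camera call takes 0.05 s, during which the arm holds its last target.

### The job

First brush every broken spacer piece off the jig's bed into the empty scrap bin at its end (not the tray with cells), using the brush and never the fingers, and stand the brush back on its mat. Then, with the mallet, drive every cell that still stands proud of the holder fully home, level with the seated ones, without hitting the two brass studs or pressing cells with anything else, and stand the mallet on its head back on its own mat. Leave the other things on the bench where they are.

Things in the scene. Friction and masses are not known exactly. Their poses are not given: they have to be found in the camera images.
- jig: fixed assembly jig, turned a few degrees at most. Origin on the table under the centre of its bed; x away from the robot, y along the bed. Behind the bed stands the black plastic cell holder, 100 mm (x) by 190 mm (y), centre at x = 135 mm, top at 70 mm, with eight places in two rows of four, 44 mm apart (x = 113, 157; y = -66, -22, 22, 66 mm)
- bed (a point): centre of the top of the jig's bed: a flat bare aluminium block 270 mm long (jig y), its top 45 mm above the table, between two steel rails 116 mm apart inside (at jig x = -58 and 58 mm) and 20 mm higher than the bed. Both ends (jig y = -135 and 135 mm) are open
- scrap_bin: empty open sheet-steel bin 140 mm (x) by 90 mm (y), 42 mm high, walls 3 mm, fixed 3 mm beyond one end of the bed and just below its level (which end varies). Origin: centre of its underside, axes as the jig's. At the other end of the bed stands a tray of the same size with three spare cells lying in it
- brush: block brush standing on its bristles: stiff bristle pad 100 mm (x) by 24 mm (y) by 26 mm high, wooden back above it 100 by 30 mm up to 42 mm, and on top a flat-sided wooden grip 70 mm (x) by 22 mm (y) from 42 to 80 mm. Origin: centre of the bristles' underside; z up. Starts with its x within about 0.45 rad of the world x. 160 g
- brush_mat: grey felt mat 150 by 110 mm, 3 mm thick, fixed on the bench to one side: the brush's place. Origin: centre of its underside
- mallet: short rubber mallet, 300 g, standing by itself on a face of its head: upright cylinder head 36 mm across, 70 mm high; level flat-sided wooden handle 22 mm wide, 24 mm high, centred 42 mm above the lower face, from x = -18 to -101 mm. Origin: centre of the head's lower face; z up. Its handle starts towards the robot, within 0.45 rad of the world -x
- mallet_mat: grey mat like the other, on the other side: the mallet's place
- scrap_1: broken piece of black plastic spacer, block 26 x 18 mm, 14 mm high, 20 g, lying on the bed at the start (may be absent). Origin: its middle, at half its height
- scrap_2: broken piece of black plastic spacer, L-shaped piece 26 x 24 mm, 15 mm high, 20 g, lying on the bed at the start (may be absent). Origin: its middle, at half its height
- scrap_3: broken piece of black plastic spacer, block 20 x 20 mm, 16 mm high, 20 g, lying on the bed at the start (may be absent). Origin: its middle, at half its height
- scrap_4: broken piece of black plastic spacer, disc 24 mm across, 14 mm high, 20 g, lying on the bed at the start (may be absent). Origin: its middle, at half its height
- scrap_5: broken piece of black plastic spacer, cross-shaped piece 28 x 24 mm, 15 mm high, 20 g, lying on the bed at the start (may be absent). Origin: its middle, at half its height
- cell_1: upright lilac battery cell with a steel top, 21 mm in diameter, 70 mm high, in any of the holder's eight places. Origin: centre of its underside, 4 mm above the table when fully seated on its stop (top 4 mm above the holder), 12 to 16 mm when proud. Slides only up and down, a tight fit: about 6 N moves it, and it stays where left
- cell_2: upright lilac battery cell with a steel top, 21 mm in diameter, 70 mm high, in any of the holder's eight places. Origin: centre of its underside, 4 mm above the table when fully seated on its stop (top 4 mm above the holder), 12 to 16 mm when proud. Slides only up and down, a tight fit: about 6 N moves it, and it stays where left
- cell_3: upright lilac battery cell with a steel top, 21 mm in diameter, 70 mm high, in any of the holder's eight places. Origin: centre of its underside, 4 mm above the table when fully seated on its stop (top 4 mm above the holder), 12 to 16 mm when proud. Slides only up and down, a tight fit: about 6 N moves it, and it stays where left
- cell_4: upright lilac battery cell with a steel top, 21 mm in diameter, 70 mm high, in any of the holder's eight places. Origin: centre of its underside, 4 mm above the table when fully seated on its stop (top 4 mm above the holder), 12 to 16 mm when proud. Slides only up and down, a tight fit: about 6 N moves it, and it stays where left
- cell_5: upright lilac battery cell with a steel top, 21 mm in diameter, 70 mm high, in any of the holder's eight places. Origin: centre of its underside, 4 mm above the table when fully seated on its stop (top 4 mm above the holder), 12 to 16 mm when proud. Slides only up and down, a tight fit: about 6 N moves it, and it stays where left
- cell_6: upright lilac battery cell with a steel top, 21 mm in diameter, 70 mm high, in any of the holder's eight places. Origin: centre of its underside, 4 mm above the table when fully seated on its stop (top 4 mm above the holder), 12 to 16 mm when proud. Slides only up and down, a tight fit: about 6 N moves it, and it stays where left
- stud_1: brass terminal stud 8 mm in diameter, fixed in one of the holder's places, its top at 86 mm. Origin 20 mm below its top
- stud_2: brass terminal stud 8 mm in diameter, fixed in one of the holder's places, its top at 86 mm. Origin 20 mm below its top
- multimeter: yellow multimeter lying on the bench, 75 x 150 mm, 35 mm high, a bystander
- jar: closed jar, 64 mm across, 75 mm high, a bystander
- tape_roll: roll of orange tape lying flat, 90 mm across, 24 mm high, a bystander

How it is judged:
On the way, in this order (a step that is already met when the one before it is completed fails the run):
1. all the scrap is in the scrap bin (x of scrap_1 in the frame of scrap_bin between -0.068 and 0.068 m and y of scrap_1 in the frame of scrap_bin between -0.043 and 0.043 m and z of each of scrap_1, scrap_2, scrap_3, scrap_4, scrap_5 in the frame of scrap_bin below 0.04 m and x of scrap_2 in the frame of scrap_bin between -0.068 and 0.068 m and y of scrap_2 in the frame of scrap_bin between -0.043 and 0.043 m and x of scrap_3 in the frame of scrap_bin between -0.068 and 0.068 m and y of scrap_3 in the frame of scrap_bin between -0.043 and 0.043 m and x of scrap_4 in the frame of scrap_bin between -0.068 and 0.068 m and y of scrap_4 in the frame of scrap_bin between -0.043 and 0.043 m and x of scrap_5 in the frame of scrap_bin between -0.068 and 0.068 m and y of scrap_5 in the frame of scrap_bin between -0.043 and 0.043 m), for 0.2 s.
2. the brush stands on its mat again, let go (x of brush in the frame of brush_mat between -0.065 and 0.065 m and y of brush in the frame of brush_mat between -0.045 and 0.045 m and angle between brush's own z axis and vertical below 0.12 rad and height (world z) of brush below 0.012 m and contact force between the fingers and brush below 0.1 N), for 0.2 s.
3. every cell is fully home (height (world z) of each of cell_1, cell_2, cell_3, cell_4, cell_5, cell_6 below 0.006 m), for 0.2 s.
At the end, for the whole second after the job is handed in: Every scrap piece lies in the scrap bin, every cell is within 2 mm of its stop, brush and mallet stand upright, released and at rest, each with its origin over its own mat (within 65 mm along and 45 mm across of its centre) (all of step 1 and all of step 2 and all of step 3 and x of mallet in the frame of mallet_mat between -0.065 and 0.065 m and y of mallet in the frame of mallet_mat between -0.045 and 0.045 m and angle between mallet's own z axis and vertical below 0.12 rad and height (world z) of mallet below 0.012 m and contact force between the fingers and mallet below 0.1 N and linear speed of each of scrap_1, scrap_2, scrap_3, scrap_4, scrap_5, brush, mallet below 0.02 m/s); the robot touches nothing.
It fails at once if the fingers handle a piece of scrap (contact force between the fingers and scrap_1 above 0.5 N or contact force between the fingers and scrap_2 above 0.5 N or contact force between the fingers and scrap_3 above 0.5 N or contact force between the fingers and scrap_4 above 0.5 N or contact force between the fingers and scrap_5 above 0.5 N).
It fails at once if the scrap is knocked about with the mallet (contact force between mallet and scrap_1 above 1 N or contact force between mallet and scrap_2 above 1 N or contact force between mallet and scrap_3 above 1 N or contact force between mallet and scrap_4 above 1 N or contact force between mallet and scrap_5 above 1 N).
It fails at once if a cell is pressed with the arm, the fingers or the brush instead of the mallet (contact force between any of the arm, the fingers, brush and cell_1 above 2 N or contact force between any of the arm, the fingers, brush and cell_2 above 2 N or contact force between any of the arm, the fingers, brush and cell_3 above 2 N or contact force between any of the arm, the fingers, brush and cell_4 above 2 N or contact force between any of the arm, the fingers, brush and cell_5 above 2 N or contact force between any of the arm, the fingers, brush and cell_6 above 2 N).
It fails at once if a brass stud is struck (contact force between anything else and stud_1 above 1 N or contact force between anything else and stud_2 above 1 N).
It fails at once if a bystander is moved by 20 mm or more (distance of any of multimeter, jar, tape_roll from where it was at the start of the episode above 0.02 m).
Of scrap_1, scrap_2, scrap_3, scrap_4, scrap_5 only 3 to 5 are there at a start; the rules pass over those that are not, and their reading is None.
At some moment in a run one of scrap_1, scrap_2, scrap_3, scrap_4, scrap_5 may be knocked a few centimetres aside while the robot is not near it.
It also fails if it takes over 176 s, if anything falls off the work surface, if the arm or the gripper's body presses on something with over 40 N, if the wrist force passes 120 N, or if a joint passes its speed limit or range.

## Working session

There is one attempt and no reset: what is moved stays moved. The work goes in short steps, Python scripts to look and compute and a tool call to move; the robot and the scene stay as the last step left them, time stands still between calls to the robot, and variables do not carry over. Pictures are saved under pics/ and viewed, and the job is handed in when it is done.

Besides the shell and the picture viewer there is one more tool, called after "Request:" as name([rows], argument=value, ...), one row to a line, values as JSON. play_rows: Moves the arm, as the interface text tells. Scaled input: -1 to 1 covers 75 cm each way for a shift and 180 degrees each way for a turn. Its arguments: {"type":"object","properties":{"steps":{"type":"array"},"hand":{"type":"number"},"newtons":{"type":"number"}},"required":["steps"]}

```bash
ls; mkdir -p pics; python3 - <<'E'
from workcell import manip
import cv2
print(manip.read_state())
for n in ['scene','top','wrist']:
    f=manip.grab_frame(n)
    cv2.imwrite(f'pics/{n}0.png',f['image'][:,:,::-1])
    print(n,f['mtx'],f['world_from_camera'])
E
```

```text
pics
{'t': 0.0, 'qpos': array([ 1.21578898,  0.537167  , -0.00441573,  1.53885143,  0.00258103,
        1.06732309, -0.07118679]), 'dq': array([-1.57035911e-05, -1.08412792e-04,  1.45956474e-03,  7.03730001e-04,
       -1.37847549e-03, -1.97419511e-04, -1.39974162e-03]), 'effort': array([-1.07739848e-03, -5.70984936e+01,  9.90406238e-01, -2.51602328e+01,
       -5.62877452e-02,  1.78850640e-02,  1.18374874e-04]), 'eef_pos': array([ 0.18492557, -0.62249638,  0.23784722]), 'eef_rot': array([ 2.06669693,  0.302425  , -2.06747402]), 'contact_force': array([0.83382055, 0.62876779, 0.38376277]), 'ft_torque': array([-0.01022335,  0.00601215, -0.0060575 ]), 'width': 1.000431668487824}
scene [[475.55332328   0.         314.1475965 ]
 [  0.         475.55332328 234.13449509]
 [  0.           0.           1.        ]] [[ 0.39896278  0.68867294 -0.60544057  1.05228739]
 [ 0.91693855 -0.30483681  0.25748439 -0.21331349]
 [-0.00723804 -0.65787849 -0.75308931  0.75160238]
 [ 0.          0.          0.          1.        ]]
top [[605.09231483   0.         323.9396547 ]
 [  0.         605.09231483 241.19573322]
 [  0.           0.           1.        ]] [[ 0.0221526  -0.99585699  0.08819361  0.41533014]
 [-0.99953816 -0.02022594  0.02267991 -0.01247021]
 [-0.02080215 -0.0886553  -0.99584512  1.38110232]
 [ 0.          0.          0.          1.        ]]
wrist [[371.64829954   0.         316.05656071]
 [  0.         371.64829954 242.59812737]
 [  0.           0.           1.        ]] [[ 0.28527402 -0.9060016  -0.31269766  0.26630958]
 [-0.95844172 -0.2706381  -0.09024682 -0.59796799]
 [-0.00286414  0.32544756 -0.94555575  0.38435393]
 [ 0.          0.          0.          1.        ]]
```

View pics/scene0.png

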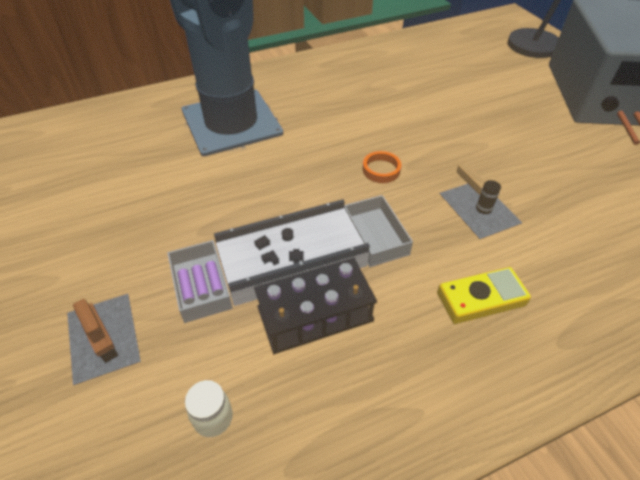

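View pics/top0.png

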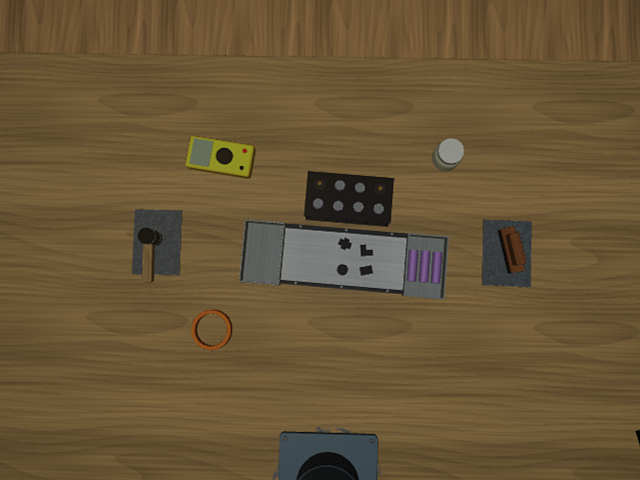

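View pics/wrist0.png

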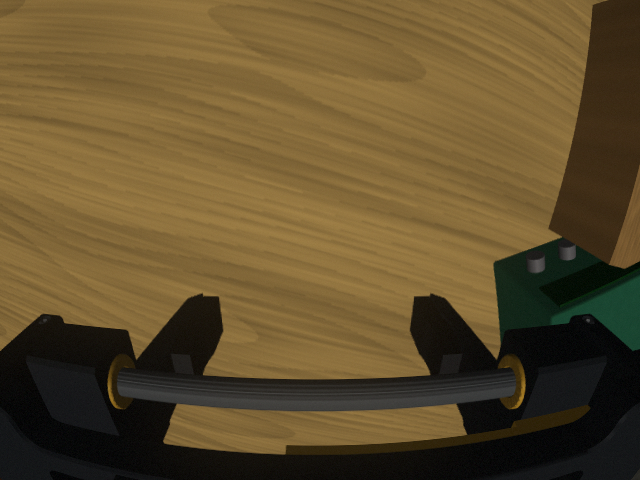

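The top view shows the scrap bin at the +y end (image left, near 262,252), the tray with cells at −y, the brush at (512,250), the mallet at (148,238), and four scrap pieces near (355,257). Next I'll zoom in and measure.

```bash
cat > h.py <<'E'
import numpy as np, cv2, pickle
from workcell import manip
def ray(f,u,v,fish=False):
    K=f['mtx'];T=f['world_from_camera']
    x=(u-K[0,2])/K[0,0]; y=(v-K[1,2])/K[1,1]
    if fish:
        r=np.hypot(x,y); d=np.array([x/r*np.sin(r),y/r*np.sin(r),np.cos(r)]) if r>1e-9 else np.array([0,0,1.])
    else: d=np.array([x,y,1.])
    return T[:3,3],T[:3,:3]@d
def onz(f,u,v,z,fish=False):
    o,d=ray(f,u,v,fish); return o+d*(z-o[2])/d[2]
def proj(f,p,fish=False):
    K=f['mtx'];T=f['world_from_camera']
    c=T[:3,:3].T@(np.asarray(p)-T[:3,3])
    if fish:
        s=np.hypot(c[0],c[1]); th=np.arctan2(s,c[2]); q=c[:2]/s*th
    else: q=c[:2]/c[2]
    return np.array([q[0]*K[0,0]+K[0,2],q[1]*K[1,1]+K[1,2]])
def tri(rays):
    A=np.zeros((3,3));b=np.zeros(3)
    for o,d in rays:
        d=d/np.linalg.norm(d);P=np.eye(3)-np.outer(d,d);A+=P;b+=P@o
    p=np.linalg.solve(A,b)
    res=[np.linalg.norm((np.eye(3)-np.outer(d/np.linalg.norm(d),d/np.linalg.norm(d)))@(p-o)) for o,d in rays]
    return p,res
E
python3 - <<'E'
from h import *
for n in ['scene','top']:
    f=manip.grab_frame(n); pickle.dump(f,open(f'{n}.pkl','wb'))
t=pickle.load(open('top.pkl','rb'))['image'][:,:,::-1]
s=pickle.load(open('scene.pkl','rb'))['image'][:,:,::-1]
def z(im,x0,y0,w,h,k,name):
    c=cv2.resize(im[y0:y0+h,x0:x0+w],None,fx=k,fy=k,interpolation=cv2.INTER_CUBIC); cv2.imwrite(name,np.clip(c*1.5,0,255).astype(np.uint8))
z(t,230,160,225,145,3.5,'pics/t_jig.png')
z(t,470,205,80,90,6,'pics/t_brush.png')
z(t,120,200,80,90,6,'pics/t_mal.png')
z(s,160,195,260,160,3,'pics/s_jig.png')
z(s,430,150,120,100,5,'pics/s_mal.png')
z(s,50,280,120,110,5,'pics/s_brush.png')
E
```

```text
(no output)
```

View pics/t_jig.png

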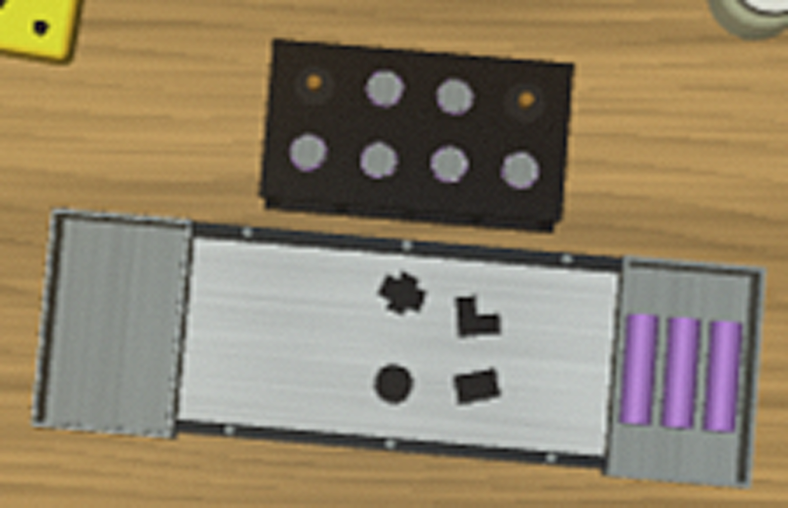

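View pics/t_brush.png

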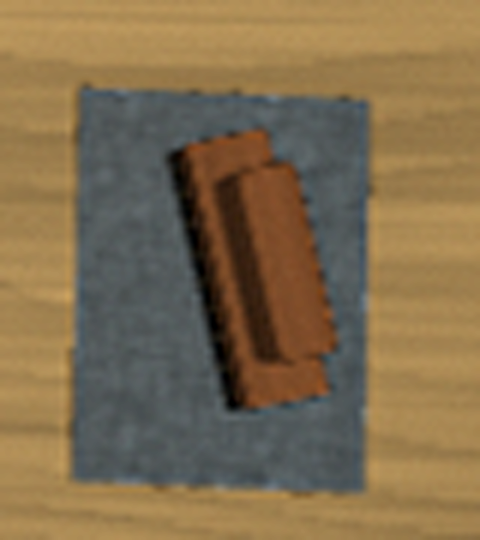

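View pics/t_mal.png

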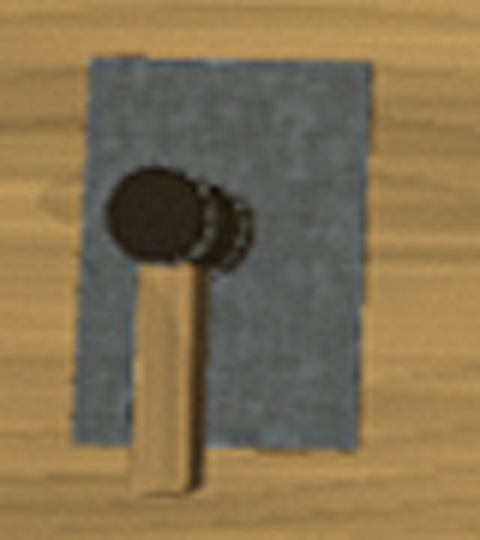

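View pics/s_jig.png

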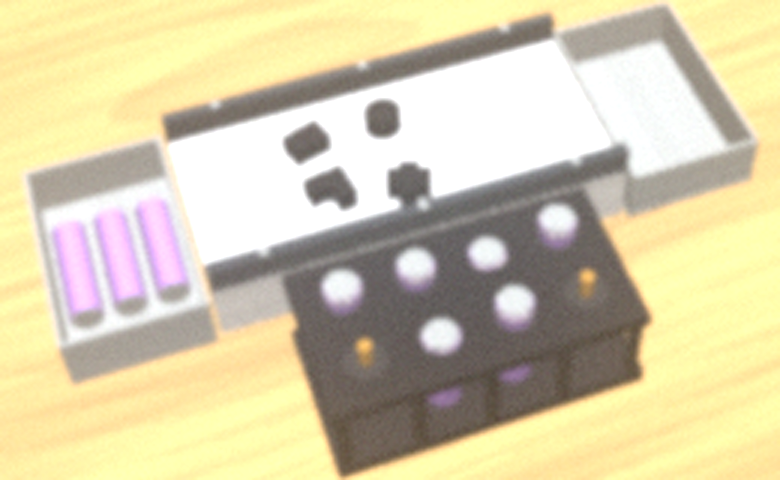

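View pics/s_brush.png

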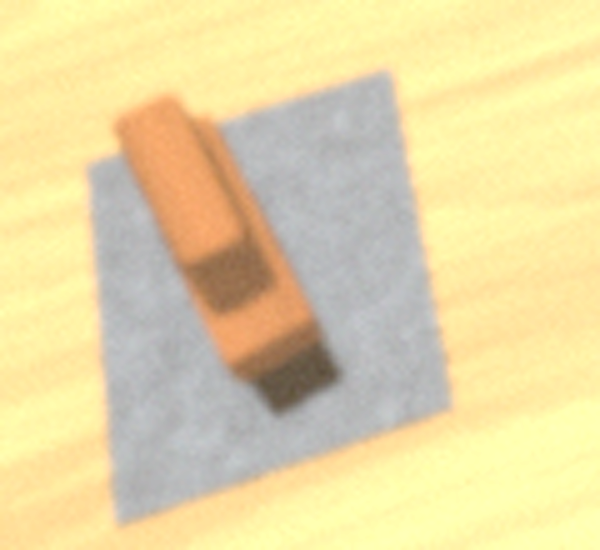

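View pics/s_mal.png

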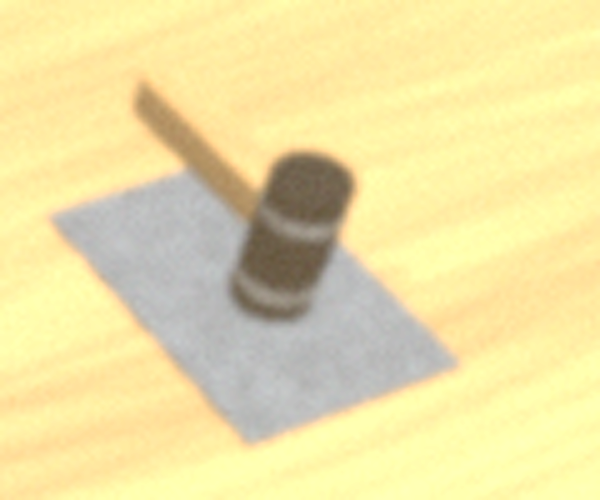

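```bash
cat > m1.py <<'E'
from h import *
t=pickle.load(open('top.pkl','rb'));s=pickle.load(open('scene.pkl','rb'))
def tp(u,v,z): # crop coords jig
    return onz(t,u/3.5+230-.36,v/3.5+160-.36,z)
# bed quad corners bright mask in top
im=t['image'];hsv=cv2.cvtColor(im,cv2.COLOR_RGB2HSV)
m=((hsv[...,1]<40)&(hsv[...,2]>115)).astype(np.uint8)
m[:220]=0;m[310:]=0;m[:,:275]=0;m[:,415:]=0
m=cv2.morphologyEx(m,cv2.MORPH_CLOSE,np.ones((15,15)))
c=max(cv2.findContours(m,0,2)[0],key=cv2.contourArea)
r=cv2.minAreaRect(c);print('bed rect px',r)
print('bed centre',onz(t,*r[0],.045))
b=cv2.boxPoints(r);w=[onz(t,*p,.045) for p in b]
print(np.round(w,4))
# cells top & scene : grey circles on dark
def circ(f,box,name):
    im=f['image'][box[1]:box[3],box[0]:box[2]]
    k=4;im=cv2.resize(im,None,fx=k,fy=k,interpolation=cv2.INTER_CUBIC)
    hs=cv2.cvtColor(im,cv2.COLOR_RGB2HSV)
    mm=((hs[...,2]>95)&(hs[...,1]<60)).astype(np.uint8)
    n,l,st,ce=cv2.connectedComponentsWithStats(mm)
    out=[]
    for i in range(1,n):
        if 400<st[i,4]<3500: out.append(((ce[i][0]+.5)/k-.5+box[0],(ce[i][1]+.5)/k-.5+box[1],st[i,2]/k,st[i,3]/k))
    cv2.imwrite(f'pics/m_{name}.png',mm*255)
    return out
a=circ(t,(303,174,393,219),'t');print(np.round(a,2))
b=circ(s,(258,260,372,325),'s');print(np.round(b,2))
for p in a:
    best=None
    for q in b:
        P,res=tri([ray(t,p[0],p[1]),ray(s,q[0],q[1])])
        if max(res)<.006 and .06<P[2]<.11: print(np.round(p[:2],1),np.round(q[:2],1),np.round(P,4),np.round(res,4))
E
python3 m1.py
```

```text
bed rect px ((343.50323486328125, 258.62884521484375), (121.24115753173828, 51.610755920410156), 4.899092674255371)
bed centre [ 0.495863   -0.02613711  0.045     ]
[[ 0.4476  0.1111  0.045 ]
 [ 0.562   0.1046  0.045 ]
 [ 0.5442 -0.1636  0.045 ]
 [ 0.4306 -0.1551  0.045 ]]
[[340.07 183.91   8.75   8.25]
 [317.59 202.85   9.     8.5 ]
 [337.57 205.52   9.25   9.25]]
[[303.22 261.57  15.25   5.5 ]
 [363.69 262.79  16.5    9.5 ]
 [345.39 269.05  14.25  15.  ]
 [322.   279.    14.    12.  ]
 [298.06 283.84  14.    14.25]
 [273.49 291.04  14.75  14.75]
 [331.14 296.26  14.25  15.  ]
 [306.53 306.5   14.5   13.  ]]
[340.1 183.9] [331.1 296.3] [ 0.6552 -0.015   0.0867] [0.0001 0.0001]
[317.6 202.9] [345.4 269. ] [0.613  0.0324 0.0852] [0.0003 0.0003]
[337.6 205.5] [322. 279.] [ 0.6095 -0.0109  0.0753] [0.0002 0.0002]
```

```bash
cat > m2.py <<'E'
from h import *
import sys
pre=sys.argv[1] if len(sys.argv)>1 else ''
t=pickle.load(open(pre+'top.pkl','rb'));s=pickle.load(open(pre+'scene.pkl','rb'))
psi=-0.0638;C=np.array([.4959,-.0261]);R=np.array([[np.cos(psi),-np.sin(psi)],[np.sin(psi),np.cos(psi)]])
def cen(f,P,rad,cond):
    u,v=proj(f,P);k=4
    x0,y0=int(u)-12,int(v)-14
    im=cv2.resize(f['image'][y0:y0+28,x0:x0+24],None,fx=k,fy=k,interpolation=cv2.INTER_CUBIC)
    hs=cv2.cvtColor(im,cv2.COLOR_RGB2HSV);mm=cond(hs).astype(np.uint8)
    n,l,st,ce=cv2.connectedComponentsWithStats(mm)
    g=[(np.hypot((ce[i][0]+.5)/k-.5+x0-u,(ce[i][1]+.5)/k-.5+y0-v),i) for i in range(1,n) if st[i,4]>150]
    if not g: return None
    i=min(g)[1]
    return (st[i,0]+st[i,2]/2)/k-.5+x0,(st[i,1]+st[i,3]/2)/k-.5+y0,st[i,2]/k,st[i,3]/k
for X in (.113,.157):
    for Y in (-.066,-.022,.022,.066):
        P=np.append(C+R@[X,Y],.08)
        a=cen(t,P,0,lambda h:(h[...,2]>75)&(h[...,1]<70))
        b=cen(s,P,0,lambda h:(h[...,2]>110)&(h[...,1]<38))
        if a is None or b is None: print(X,Y,P,a,b);continue
        Q,res=tri([ray(t,*a[:2]),ray(s,*b[:2])])
        # height by fixed XY from the scene row only
        hz=min(np.arange(.06,.1,.0002),key=lambda z:abs(proj(s,[P[0],P[1],z])[1]-b[1]))
        print(X,Y,np.round(P,4),np.round(a,1),np.round(b,1),np.round(Q,4),round(res[0],4),'h',round(hz,4))
E
python3 m2.py
python3 - <<'E'
from h import *
t=pickle.load(open('top.pkl','rb'));s=pickle.load(open('scene.pkl','rb'))
T=lambda u,v,x0,y0,k:ray(t,(u+.5)/k-.5+x0,(v+.5)/k-.5+y0)
S=lambda u,v,x0,y0,k:ray(s,(u+.5)/k-.5+x0,(v+.5)/k-.5+y0)
tb=(470,205,6);sb=(50,280,5);tm=(120,200,6);sm=(430,150,5)
# mats
def mat(t_,pts,o):
    return np.mean([ (lambda r:(r[0]+r[1]*(.003-r[0][2])/r[1][2]))(T(u,v,*o)) for u,v in pts],0),[np.round((lambda r:(r[0]+r[1]*(.003-r[0][2])/r[1][2]))(T(u,v,*o)),4) for u,v in pts]
print('brushmat',mat(t,[(80,88),(370,100),(365,492),(72,482)],tb))
print('malmat',mat(t,[(90,58),(373,63),(357,450),(72,443)],tm))
# brush grip top corners: top (far-left 240,180 ; far-right 298,163; near-right 337,352; near-left 283,362)
for a,b,n in [((337,352),(120,130),'near-right'),((283,362),(180,97),'near-left?'),((240,180),(243,245),'far-left'),((298,163),(190,267),'far-right')]:
    for o in [1]:
        print(n,tri([T(*a,*tb),S(*b,*sb)]))
print('grip plane .08',[np.round((lambda r:(r[0]+r[1]*(.08-r[0][2])/r[1][2]))(T(u,v,*tb)),4) for u,v in [(240,180),(298,163),(337,352),(283,362)]])
print('mallet head top',tri([T(156,215,*tm),S(313,180,*sm)]))
print('handle z=.054+.003',[np.round((lambda r:(r[0]+r[1]*(.057-r[0][2])/r[1][2]))(T(u,v,*tm)),4) for u,v in [(132,492),(188,492),(140,265),(197,265)]])
E
```

```text
0.113 -0.066 [ 0.6045 -0.0992  0.08  ] [378.2 208.2  10.   10. ] [273.4 290.6  13.8  12.8] [ 0.604  -0.0986  0.084 ] 0.0 h 0.085
0.113 -0.022 [ 0.6073 -0.0553  0.08  ] [357.9 206.6  10.2   9.8] [298.1 283.4  13.2  12.8] [ 0.6067 -0.0546  0.0836] 0.0 h 0.0846
0.113 0.022 [ 0.6101 -0.0113  0.08  ] [337.8 205.4  10.    9.8] [321.9 278.9  13.2  11.2] [ 0.6097 -0.0112  0.0762] 0.0002 h 0.0766
0.113 0.066 [0.6129 0.0326 0.08  ] [317.6 203.2   9.8  10. ] [345.4 268.5  13.2  12. ] [0.6121 0.0325 0.0856] 0.0 h 0.0864
0.157 -0.066 [ 0.64837263 -0.10197553  0.08      ] None None
0.157 -0.022 [ 0.6512 -0.0581  0.08  ] [359.5 187.2   9.5   9.5] [306.5 306.5  13.5  12. ] [ 0.6506 -0.0577  0.0758] 0.0 h 0.0768
0.157 0.022 [ 0.654  -0.0142  0.08  ] [339.5 184.9  10.    9.2] [331.2 295.9  13.5  12.8] [ 0.6534 -0.0139  0.0848] 0.0001 h 0.0856
0.157 0.066 [0.65678852 0.02975591 0.08      ] None None
brushmat (array([ 0.51926651, -0.39592131,  0.003     ]), [array([ 0.595 , -0.3427,  0.003 ]), array([ 0.5926, -0.4522,  0.003 ]), array([ 0.4441, -0.4492,  0.003 ]), array([ 0.4454, -0.3396,  0.003 ])])
ma
[... 450 characters left out ...]
-left (array([ 0.55336911, -0.38210469,  0.0756731 ]), [np.float64(0.0003158333671646656), np.float64(0.0003158333671645587)])
far-right (array([ 0.5591828 , -0.39887764,  0.0822666 ]), [np.float64(0.00221362909633796), np.float64(0.0022136290963379024)])
grip plane .08 [array([ 0.5529, -0.3812,  0.08  ]), array([ 0.5594, -0.4019,  0.08  ]), array([ 0.492 , -0.4152,  0.08  ]), array([ 0.488 , -0.3961,  0.08  ])]
mallet head top (array([0.53573314, 0.4067038 , 0.07579894]), [np.float64(9.073301435278356e-05), np.float64(9.07330143527501e-05)])
handle z=.054+.003 [array([0.4353, 0.4166, 0.057 ]), array([0.4358, 0.3959, 0.057 ]), array([0.5188, 0.4177, 0.057 ]), array([0.5192, 0.3966, 0.057 ])]
```

```bash
cat >> h.py <<'E'
from scipy.spatial.transform import Rotation as Ro
def pose():
    s=manip.read_state(); R=Ro.from_rotvec(s['eef_rot']).as_matrix(); return s,R
def togo(p,yaw):
    """yaw: direction angle of tool y axis (mod pi)."""
    s,R=pose(); cur=np.arctan2(R[1,1],R[0,1]); d=(yaw-cur+np.pi/2)%np.pi-np.pi/2
    Rt=Ro.from_euler('z',cur+d).as_matrix()@np.array([[0,1,0],[1,0,0],[0,0,-1.]]).T
    # columns: tool x = -z ; tool y = dir ; z = x cross y
    c,sn=np.cos(cur+d),np.sin(cur+d); Rt=np.array([[0,c,0],[0,sn,0],[-1,0,0.]]); Rt[:,2]=np.cross(Rt[:,0],Rt[:,1])
    rv=Ro.from_matrix(Rt@R.T).as_rotvec()
    dp=np.asarray(p)-s['eef_pos']
    print('t',round(s['t'],2),'pos',np.round(s['eef_pos'],4),'curyaw',round(cur,3),'q',np.round(s['qpos'],2),'F',np.round(s['contact_force'],1),'w',round(s['width'],3))
    print('norm shift',np.round(dp/.75,4),'turn',np.round(rv/np.pi,4))
    return s
E
python3 - <<'E'
from h import *
togo([.523,-.3985,.18],.21+np.pi/2)
togo([.523,-.3985,.18],-.0638+np.pi/2)
E
```

```text
t 0.25 pos [ 0.185  -0.6228  0.2383] curyaw -1.282 q [ 1.22  0.54 -0.    1.54  0.    1.07 -0.07] F [-0.4  0.2 -0.3] w 1.0
norm shift [ 0.4507  0.2991 -0.0777] turn [-0.0002 -0.0001 -0.0251]
t 0.25 pos [ 0.185  -0.6228  0.2383] curyaw -1.282 q [ 1.22  0.54 -0.    1.54  0.    1.07 -0.07] F [-0.4  0.2 -0.3] w 1.0
norm shift [ 0.4507  0.2991 -0.0777] turn [-3.000e-04 -1.000e-04 -1.122e-01]
```

Request:
play_rows([
  [[0.056,0.037,0,0,0,-0.005],[0.056,0.037,0,0,0,-0.005],[0.056,0.037,0,0,0,-0.005],[0.056,0.037,0,0,0,-0.005],[0.056,0.037,0,0,0,-0.005]],
], hand=0, newtons=40)

```text
t: 0.88
eef_pos: [0.3963, -0.4833, 0.2387]
eef_rot: [2.111, 0.222, -2.111]
contact_force: [0.3, 0.7, 0.3]
width: 1.001
```

Request:
play_rows([
  [[0.057,0.038,0,0,0,0],[0.057,0.038,0,0,0,0],[0.056,0.038,0,0,0,0],[0,0,0,0,0,0]],
])

```text
t: 1.38
eef_pos: [0.527, -0.3939, 0.2384]
eef_rot: [2.11, 0.234, -2.105]
contact_force: [0.1, -0.1, 0.2]
width: 0.998
```

```bash
python3 - <<'E'
from h import *
togo([.523,-.3985,.18],.21+np.pi/2)
f=manip.grab_frame('wrist');pickle.dump(f,open('w1.pkl','wb'));cv2.imwrite('pics/w1.png',f['image'][:,:,::-1])
for z in (.045,.083): print([np.round(proj(f,[.523+a,-.3985+b,z],True),1) for a,b in[(0,0),(.034,.007),(-.034,-.007)]])
E
```

```text
t 1.38 pos [ 0.527  -0.3939  0.2384] curyaw -1.353 q [ 0.62  0.55 -0.07  1.51  0.04  1.08 -0.81] F [ 0.1 -0.1  0.2] w 0.998
norm shift [-0.0054 -0.0061 -0.0778] turn [-0.0009  0.0007 -0.0026]
[array([321.4, 216. ]), array([322.1, 179.7]), array([320.7, 250.5])]
[array([321.9, 227.4]), array([322.7, 187.1]), array([321.1, 265.4])]
```

View pics/w1.png

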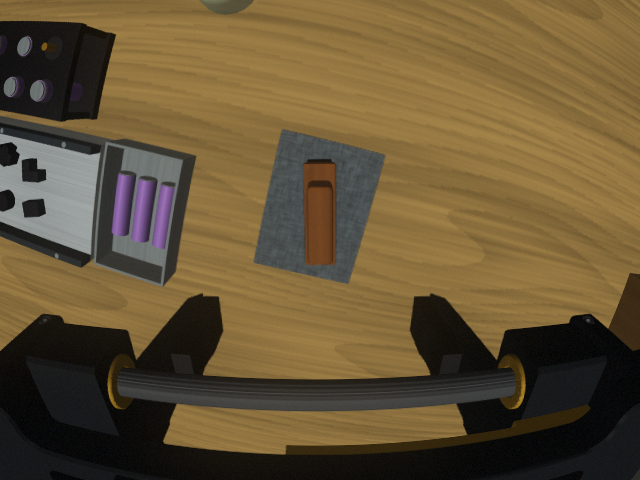

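Request:
play_rows([
  [[-0.005,-0.005,-0.06,0,0,-0.003],[0,0,-0.08,0,0,0],[0,0,-0.07,0,0,0],[0,0,-0.035,0,0,0],[0,0,0,0,0,0]],
])

```text
t: 2.05
eef_pos: [0.5159, -0.4029, 0.0528]
eef_rot: [2.113, 0.214, -2.122]
contact_force: [-0.2, 0.2, 0.9]
width: 1.001
```

```bash
python3 - <<'E'
from h import *
togo([.523,-.3985,.049],.21+np.pi/2)
E
```

```text
t 2.05 pos [ 0.5159 -0.4029  0.0528] curyaw -1.372 q [ 0.63  0.77 -0.06  1.62  0.06  0.75 -0.82] F [-0.2  0.2  0.9] w 1.001
norm shift [ 0.0094  0.0059 -0.0051] turn [-0.0006 -0.0015  0.0035]
```

Request:
play_rows([
  [[0.009,0.006,-0.005,0,0,0.003],[0,0,0,0,0,0]],
])

```text
t: 2.3
eef_pos: [0.5273, -0.3979, 0.0527]
eef_rot: [2.112, 0.223, -2.107]
contact_force: [-0.1, 0.9, 0.1]
width: 1.0
```

Request:
play_rows([
  [[0,0,0,0,0,0],[0,0,0,0,0,0],[0,0,0,0,0,0],[0,0,0,0,0,0],[0,0,0,0,0,0]],
], hand=1, newtons=40)

```text
t: 2.92
eef_pos: [0.5255, -0.3981, 0.0512]
eef_rot: [2.11, 0.223, -2.111]
contact_force: [-0.0, -0.1, -0.5]
width: 0.456
```

```bash
python3 - <<'E'
from h import *
togo([.523,-.3985,.049],.21+np.pi/2)
E
```

```text
t 2.92 pos [ 0.5255 -0.3981  0.0512] curyaw -1.361 q [ 0.62  0.78 -0.06  1.61  0.06  0.75 -0.83] F [-0.  -0.1 -0.5] w 0.456
norm shift [-0.0034 -0.0006 -0.0029] turn [-0.     -0.     -0.0001]
```

Request:
play_rows([
  [[0,0,0,0,0,0],[0,0,0,0,0,0],[0,0,0,0,0,0],[0,0,0,0,0,0],[0,0,0,0,0,0]],
])

```text
t: 3.55
eef_pos: [0.5256, -0.398, 0.0512]
eef_rot: [2.111, 0.223, -2.111]
contact_force: [1.1, 0.2, -0.2]
width: 0.245
```

```bash
python3 - <<'E'
from h import *
togo([.523,-.3985,.23],-.0638+np.pi/2)
E
```

```text
t 3.55 pos [ 0.5256 -0.398   0.0512] curyaw -1.361 q [ 0.62  0.78 -0.06  1.61  0.06  0.75 -0.83] F [ 1.1  0.2 -0.2] w 0.245
norm shift [-0.0035 -0.0007  0.2384] turn [-0.     -0.     -0.0872]
```

Request:
play_rows([
  [[0,0,0.06,0,0,0],[0,0,0.08,0,0,-0.02],[-0.01,0.07,0.02,0,0,-0.02],[-0.01,0.08,0,0,0,-0.025],[-0.01,0.08,0,0,0,-0.022]],
])

```text
t: 4.18
eef_pos: [0.5027, -0.2238, 0.1714]
eef_rot: [-2.189, 0.072, 2.187]
contact_force: [1.1, 0.1, -1.7]
width: 0.25
```

Request:
play_rows([
  [[-0.01,0.08,0,0,0,0],[0,0.05,0,0,0,0],[0,0,0,0,0,0]],
])

```text
t: 4.55
eef_pos: [0.4956, -0.1243, 0.1712]
eef_rot: [-2.191, 0.061, 2.192]
contact_force: [0.2, -1.1, -1.1]
width: 0.241
```

```bash
python3 - <<'E'
from h import *
togo([.4897+.002,-.1229,.097],-.0638+np.pi/2)
for n in ['top','scene','wrist']:
    f=manip.grab_frame(n);pickle.dump(f,open(f'b_{n}.pkl','wb'));cv2.imwrite(f'pics/b_{n}.png',f['image'][:,:,::-1])
s=cv2.imread('pics/b_scene.png')[150:350,150:430];cv2.imwrite('pics/b_scenez.png',cv2.resize(s,None,fx=2.7,fy=2.7))
E
```

```text
t 4.55 pos [ 0.4956 -0.1243  0.1712] curyaw -1.628 q [ 0.2   0.39 -0.06  1.96  0.03  0.79 -1.5 ] F [ 0.2 -1.1 -1.1] w 0.241
norm shift [-0.0052  0.0019 -0.099 ] turn [-0.0005 -0.0001 -0.0021]
```

View pics/b_wrist.png

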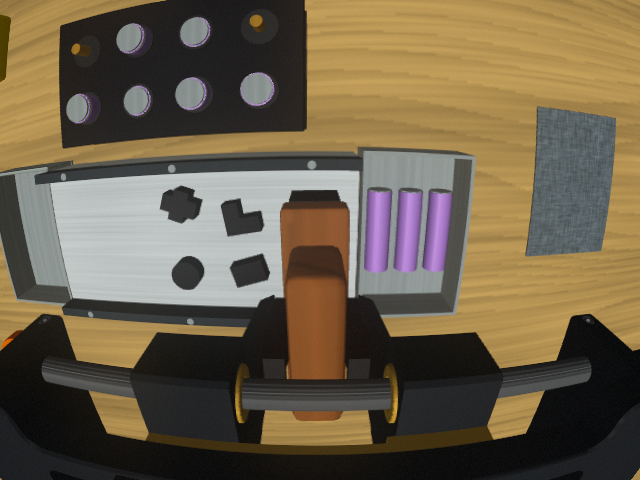

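View pics/b_scenez.png

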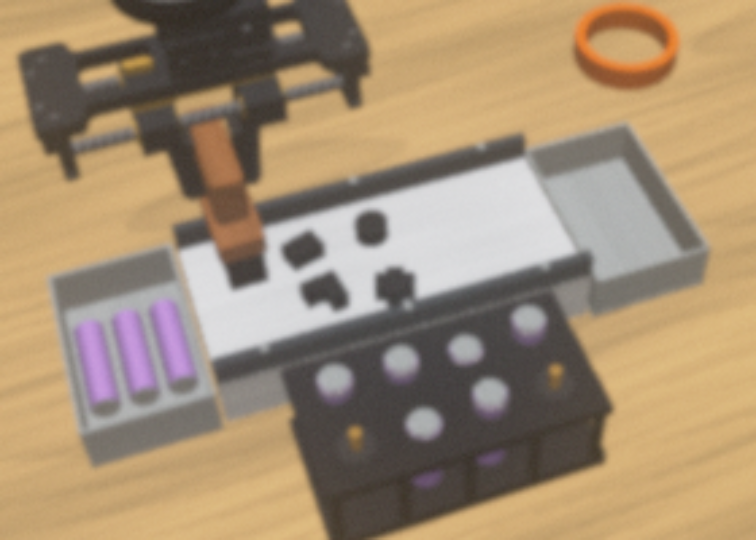

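```bash
python3 - <<'E'
from h import *
f=pickle.load(open('b_wrist.pkl','rb'));s=pickle.load(open('b_scene.pkl','rb'))
p=np.array([.4956,-.1243]);y=-.058;dx=np.array([np.cos(y),np.sin(y)]);dy=np.array([-dx[1],dx[0]])
for off in(-.0045,-.0025,0):
  o=p+dx*off
  for h,hw,n in((0,.012,'bot'),(.042,.015,'backtop')):
    print(off,n,[np.round(proj(f,[*(o+dx*.05+dy*sg*hw),.1712-.048+h],True),1) for sg in(1,-1)],[np.round(proj(s,[*(o+dx*.05+dy*sg*hw),.1712-.048+h]),1) for sg in(1,-1)])
  print('gripfar',[np.round(proj(f,[*(o+dx*.035+dy*sg*.011),.1712-.048+.08],True),1) for sg in(1,-1)])
im=cv2.imread('pics/b_wrist.png')[170:300,250:390];cv2.imwrite('pics/b_wz.png',cv2.resize(im,None,fx=5,fy=4.5)*2)
E
```

```text
-0.0045 bot [array([286.9, 193.9]), array([331.9, 193.7])] [array([250. , 252.9]), array([236.2, 256.8])]
-0.0045 backtop [array([272.4, 213.8]), array([343. , 213.4])] [array([249. , 236.2]), array([231. , 241.1])]
gripfar [array([273.6, 284.3]), array([338. , 284.2])]
-0.0025 bot [array([286.8, 190.3]), array([332., 190.])] [array([250.3, 253.7]), array([236.5, 257.6])]
-0.0025 backtop [array([272.2, 209.2]), array([343.1, 208.8])] [array([249.3, 237.1]), array([231.3, 242. ])]
gripfar [array([273.3, 279. ]), array([338.1, 278.9])]
0 bot [array([286.7, 185.7]), array([332. , 185.4])] [array([250.7, 254.8]), array([236.9, 258.7])]
0 backtop [array([272. , 203.5]), array([343.2, 203.1])] [array([249.7, 238.2]), array([231.7, 243.1])]
gripfar [array([272.9, 272.3]), array([338.2, 272.2])]
```

View pics/b_wz.png

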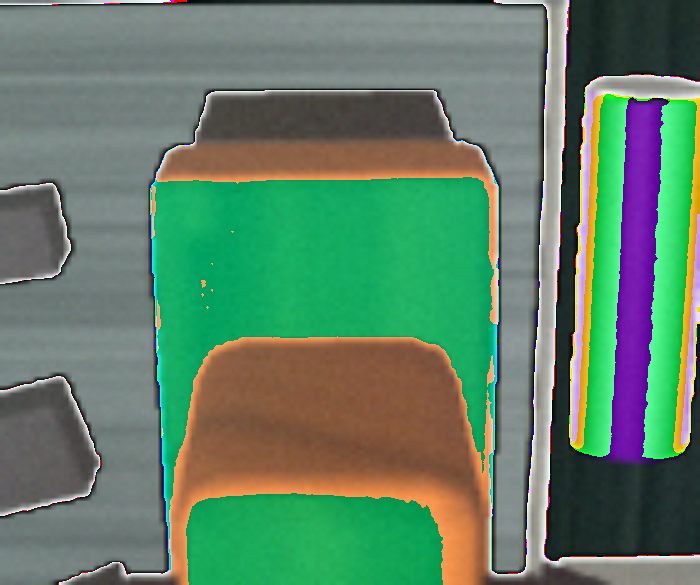

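Request:
play_rows([
  [[-0.005,0.001,-0.03,0,0,-0.002],[0,0,-0.03,0,0,0],[0,0,0,0,0,0]],
])

```text
t: 5.08
eef_pos: [0.4904, -0.1286, 0.1249]
eef_rot: [-2.181, 0.078, 2.189]
contact_force: [-1.0, 0.0, -1.6]
width: 0.244
```

```bash
python3 - <<'E'
from h import *
togo([.4897+.0026,-.1229,.097],-.0638+np.pi/2)
for n in ['wrist','scene']:
    f=manip.grab_frame(n);pickle.dump(f,open(f'c_{n}.pkl','wb'));cv2.imwrite(f'pics/c_{n}.png',f['image'][:,:,::-1])
im=cv2.imread('pics/c_wrist.png')[130:350,150:480];cv2.imwrite('pics/c_wz.png',cv2.resize(im,None,fx=2.4,fy=2.4))
f=pickle.load(open('c_wrist.pkl','rb'))
psi=-.0638;C=np.array([.4959,-.0261]);R=np.array([[np.cos(psi),-np.sin(psi)],[np.sin(psi),np.cos(psi)]])
for x,yy,z in((.058,-.135,.065),(.058,.135,.065),(-.058,-.135,.065),(-.058,.135,.065),(.058,-.135,.045),(.058,.135,.045)): print(x,yy,np.round(proj(f,[*(C+R@[x,yy]),z],True),1))
E
```

```text
t 5.08 pos [ 0.4904 -0.1286  0.1249] curyaw -1.642 q [ 0.21  0.46 -0.05  2.    0.04  0.69 -1.51] F [-1.   0.  -1.6] w 0.244
norm shift [ 0.0025  0.0076 -0.0372] turn [-0.     -0.0011  0.0025]
0.058 -0.135 [374.4 169. ]
0.058 0.135 [ -1.4 189.9]
-0.058 -0.135 [366.  344.3]
-0.058 0.135 [ 33.5 326.4]
0.058 -0.135 [369.5 164.6]
0.058 0.135 [ 15.3 184.3]
```

View pics/c_wrist.png

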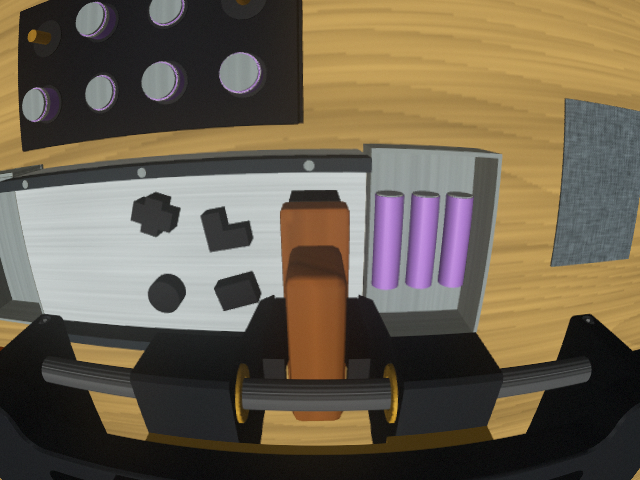

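View pics/c_wz.png

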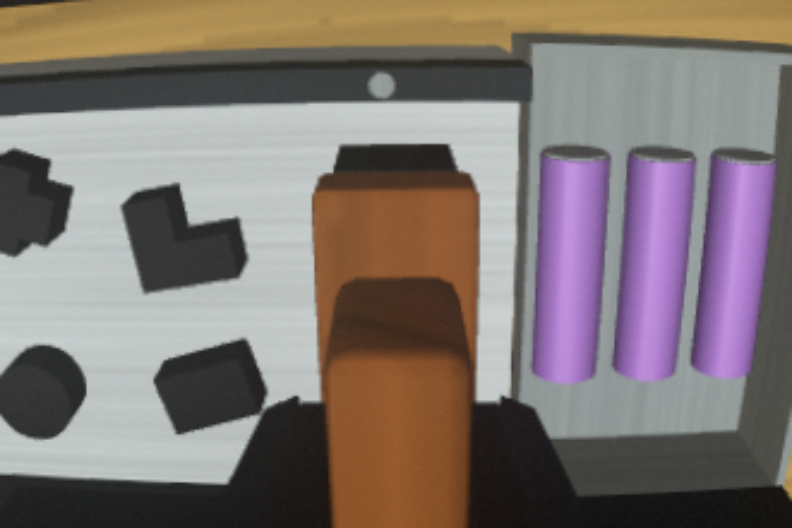

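```bash
python3 - <<'E'
from h import *
f=pickle.load(open('c_wrist.pkl','rb'))
psi=-.0638;C=np.array([.4959,-.0261]);R=np.array([[np.cos(psi),-np.sin(psi)],[np.sin(psi),np.cos(psi)]])
J=lambda u,v,z:np.round(R.T@(onz(f,u,v,z,True)[:2]-C),4)
print('brush far bottom',J(292,190,.077),J(338,190,.077))
print('brush back far top',J(281.5,208,.119),J(348,208,.119))
print('rail',J(367,172,.065),J(250,176,.065),J(150,178.5+1.5,.065))
for n,p in dict(cross=(155,213),L=(226,228),blk=(236,291),disc=(166,294)).items(): print(n,J(*p,.06))
E
```

```text
brush far bottom [ 0.0484 -0.0895] [ 0.0482 -0.1139]
brush back far top [ 0.049  -0.0877] [ 0.0488 -0.1158]
rail [ 0.0563 -0.1308] [ 0.0546 -0.065 ] [ 0.055  -0.0029]
cross [ 0.0332 -0.0014]
L [ 0.0226 -0.0475]
blk [-0.0198 -0.0501]
disc [-0.0232 -0.0003]
```

Request:
play_rows([
  [[0.001,0,-0.015,0,0,0.001],[0,0,-0.015,0,0,0],[0,0,-0.007,0,0,0],[0,0,0,0,0,0]],
])

```text
t: 5.68
eef_pos: [0.4922, -0.1272, 0.0979]
eef_rot: [-2.187, 0.072, 2.189]
contact_force: [1.2, -1.0, -1.8]
width: 0.246
```

```bash
python3 - <<'E'
from h import *
togo([.4897+.0026,-.1229,.097],-.0638+np.pi/2)
E
```

```text
t 5.67 pos [ 0.4922 -0.1272  0.0979] curyaw -1.637 q [ 0.2   0.51 -0.05  2.01  0.04  0.63 -1.51] F [ 1.2 -1.  -1.8] w 0.246
norm shift [ 0.0001  0.0058 -0.0013] turn [-0.0001 -0.0003  0.0007]
```

Request:
play_rows([
  [[0.001,0.016,-0.001,0,0,0],[0.001,0.016,0,0,0,0],[0.001,0.016,0,0,0,0],[0.001,0.016,0,0,0,0],[0.001,0.016,0,0,0,0]],
])

```text
t: 6.3
eef_pos: [0.4965, -0.0664, 0.0978]
eef_rot: [-2.188, 0.072, 2.188]
contact_force: [0.7, -1.1, -1.2]
width: 0.245
```

Request:
play_rows([
  [[0.001,0.016,0,0,0,0],[0.001,0.016,0,0,0,0],[0.001,0.016,0,0,0,0],[0.001,0.016,0,0,0,0],[0.001,0.016,0,0,0,0]],
])

```text
t: 6.92
eef_pos: [0.5001, -0.0065, 0.0977]
eef_rot: [-2.187, 0.072, 2.188]
contact_force: [0.3, -0.8, -2.6]
width: 0.242
```

```bash
cat > jp.py <<'E'
from h import *
import sys
psi=-.0638;C=np.array([.4959,-.0261]);R=np.array([[np.cos(psi),-np.sin(psi)],[np.sin(psi),np.cos(psi)]])
s,Rm=pose()
print('jig frame TCP',np.round(R.T@(s['eef_pos'][:2]-C),4),'z',round(s['eef_pos'][2],4),'yawerr',round(np.arctan2(Rm[1,1],Rm[0,1])+np.pi/2-psi,4),'F',np.round(s['contact_force'],1))
n=sys.argv[1]
for c in ['wrist','top']:
    f=manip.grab_frame(c);pickle.dump(f,open(f'{n}_{c}.pkl','wb'));cv2.imwrite(f'pics/{n}_{c}.png',f['image'][:,:,::-1])
E
python3 jp.py d
```

```text
jig frame TCP [0.0029 0.0198] z 0.0977 yawerr -0.0024 F [ 0.3 -0.8 -2.6]
```

View pics/d_wrist.png

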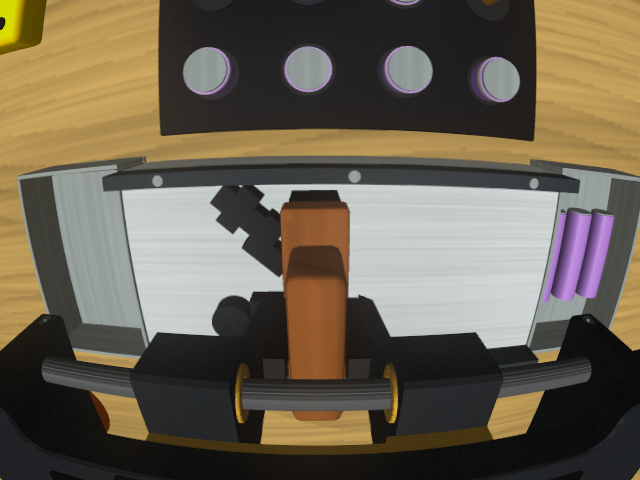

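Request:
play_rows([
  [[0.001,0.016,0,0,0,0],[0.001,0.016,0,0,0,0],[0.001,0.016,0,0,0,0],[0.001,0.016,0,0,0,0],[0.001,0.016,0,0,0,0]],
])

```text
t: 7.65
eef_pos: [0.5039, 0.0536, 0.0977]
eef_rot: [-2.188, 0.072, 2.188]
contact_force: [0.4, -0.2, -1.9]
width: 0.248
```

```bash
python3 jp.py e
```

```text
jig frame TCP [0.0029 0.0801] z 0.0977 yawerr -0.0021 F [ 0.4 -0.2 -1.9]
```

View pics/e_wrist.png

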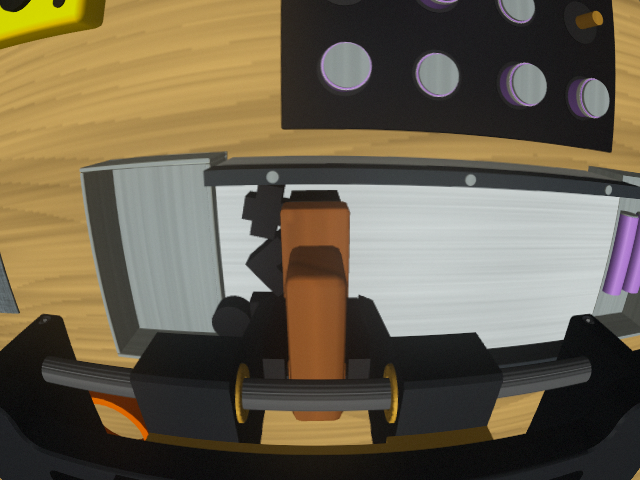

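Request:
play_rows([
  [[0.001,0.016,0,0,0,0],[0.001,0.016,0,0,0,0],[0.001,0.016,0,0,0,0],[0.001,0.014,0,0,0,0],[0.001,0.014,0,0,0,0]],
])

```text
t: 8.38
eef_pos: [0.5076, 0.1106, 0.0977]
eef_rot: [-2.188, 0.072, 2.188]
contact_force: [0.3, -0.1, -2.1]
width: 0.248
```

```bash
python3 jp.py g
```

```text
jig frame TCP [0.003  0.1372] z 0.0977 yawerr -0.002 F [ 0.3 -0.1 -2.1]
```

View pics/g_wrist.png

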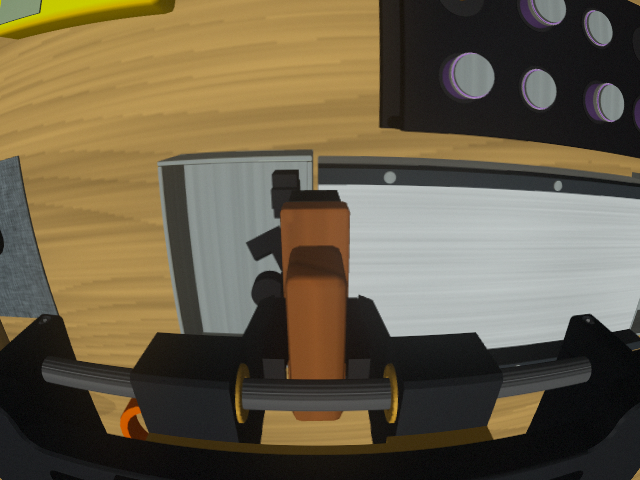

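Request:
play_rows([
  [[0.001,0.011,0,0,0,0],[0.001,0.011,0,0,0,0],[0,0,0,0,0,0]],
])

```text
t: 8.85
eef_pos: [0.5092, 0.1271, 0.0977]
eef_rot: [-2.188, 0.071, 2.188]
contact_force: [0.0, -0.9, -2.4]
width: 0.246
```

Request:
play_rows([
  [[0,0,0.05,0,0,0],[0,-0.03,0.05,0,0,0],[0,-0.06,0.02,0,0,0],[0,-0.07,0,0,0,0],[0,0,0,0,0,0]],
])

```text
t: 9.48
eef_pos: [0.5088, 0.0008, 0.1879]
eef_rot: [-2.185, 0.084, 2.185]
contact_force: [-0.1, 0.5, -2.3]
width: 0.247
```

```bash
python3 jp.py k; python3 - <<'E'
from h import *
f=manip.grab_frame('scene');cv2.imwrite('pics/k_scene.png',cv2.resize(f['image'][150:350,200:440,::-1],None,fx=3.2,fy=3))
E
```

```text
jig frame TCP [0.0112 0.0276] z 0.1879 yawerr -0.0105 F [-0.1  0.5 -2.3]
```

View pics/k_wrist.png

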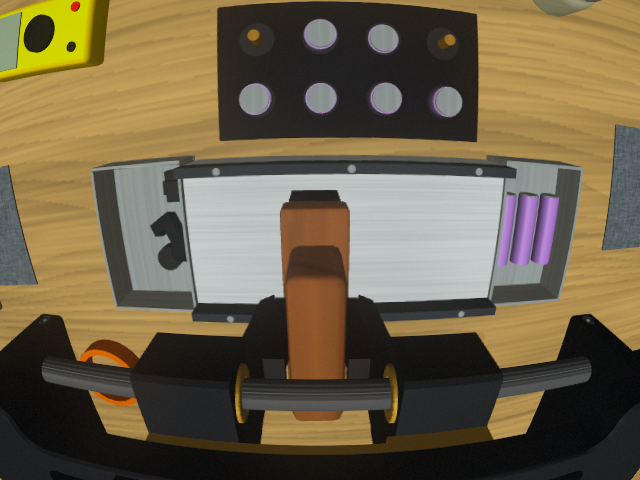

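View pics/k_scene.png

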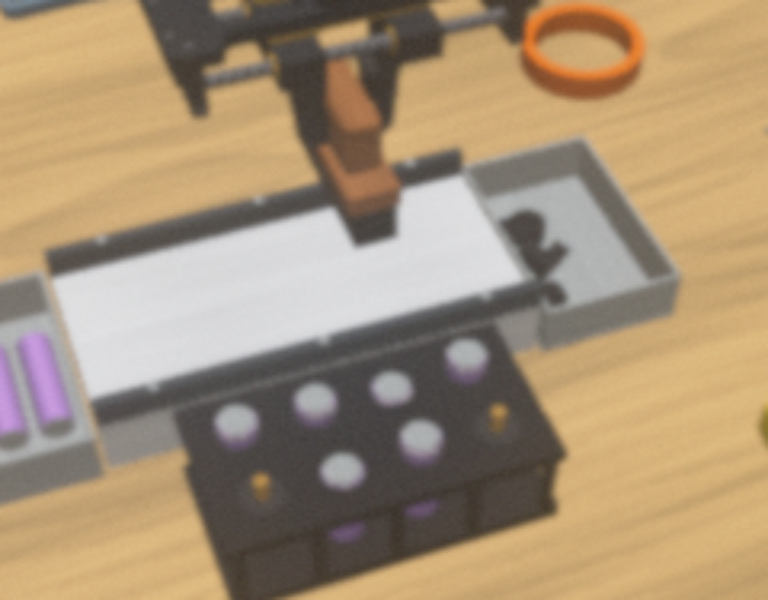

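```bash
python3 - <<'E'
from h import *
f=pickle.load(open('k_top.pkl','rb'));cv2.imwrite('pics/k_topz.png',cv2.resize(f['image'][200:310,230:460,::-1],None,fx=3.4,fy=3.4)*1)
E
```

```text
(no output)
```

View pics/k_topz.png

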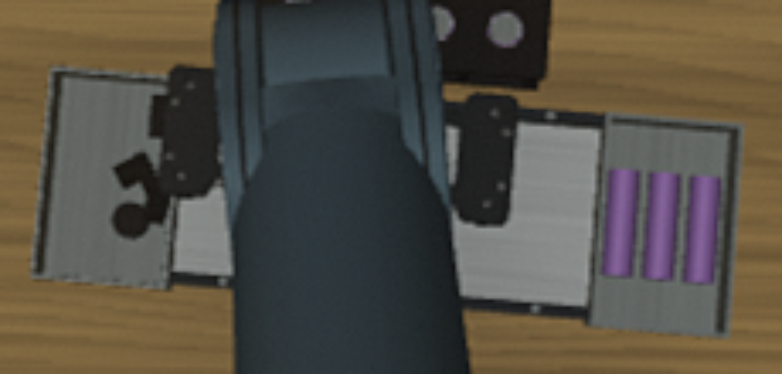

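Request:
play_rows([
  [[0.003,-0.08,0,0,0,0],[0.003,-0.08,0,0,0,0],[0.003,-0.08,0,0,0,0],[0.003,-0.08,0,0,0,0],[0.003,-0.08,0,0,0,0]],
])

```text
t: 10.25
eef_pos: [0.5213, -0.2938, 0.1875]
eef_rot: [-2.189, 0.068, 2.189]
contact_force: [1.0, 0.8, -2.2]
width: 0.247
```

Request:
play_rows([
  [[0.001,-0.08,0,0,0,0],[0,-0.045,0,0,0,0],[0,0,0,0,0,0]],
])

```text
t: 10.62
eef_pos: [0.5207, -0.3896, 0.1871]
eef_rot: [-2.186, 0.076, 2.188]
contact_force: [-0.0, 0.0, -2.7]
width: 0.246
```

```bash
python3 jp.py l; python3 - <<'E'
from h import *
togo([.521,-.395,.052],-.0638+np.pi/2)
f=pickle.load(open('l_top.pkl','rb'));cv2.imwrite('pics/l_topz.png',cv2.resize(f['image'][200:310,230:460,::-1],None,fx=3.4,fy=3.4)*1)
f=manip.grab_frame('scene');cv2.imwrite('pics/l_scene.png',cv2.resize(f['image'][150:350,200:440,::-1],None,fx=3.2,fy=3))
E
```

```text
jig frame TCP [ 0.048  -0.3612] z 0.1871 yawerr -0.0049 F [-0.   0.  -2.7]
t 10.72 pos [ 0.522  -0.3855  0.1871] curyaw -1.635 q [ 0.52  0.59  0.07  1.59 -0.05  0.97 -1.03] F [-0.1  0.5 -3.1] w 0.245
norm shift [-0.0013 -0.0127 -0.1801] turn [-0.0006 -0.0001  0.0001]
```

View pics/l_topz.png

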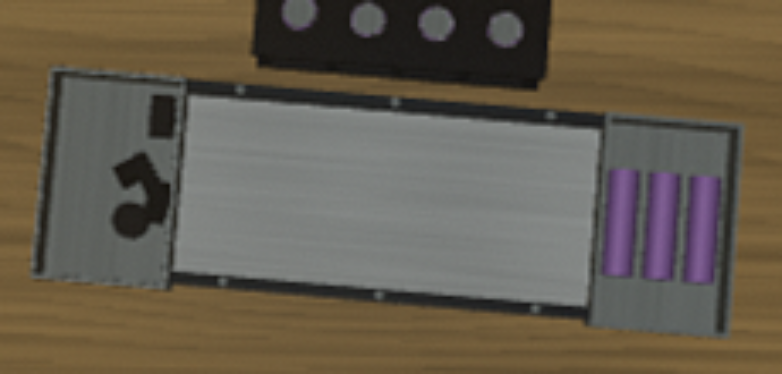

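View pics/l_scene.png

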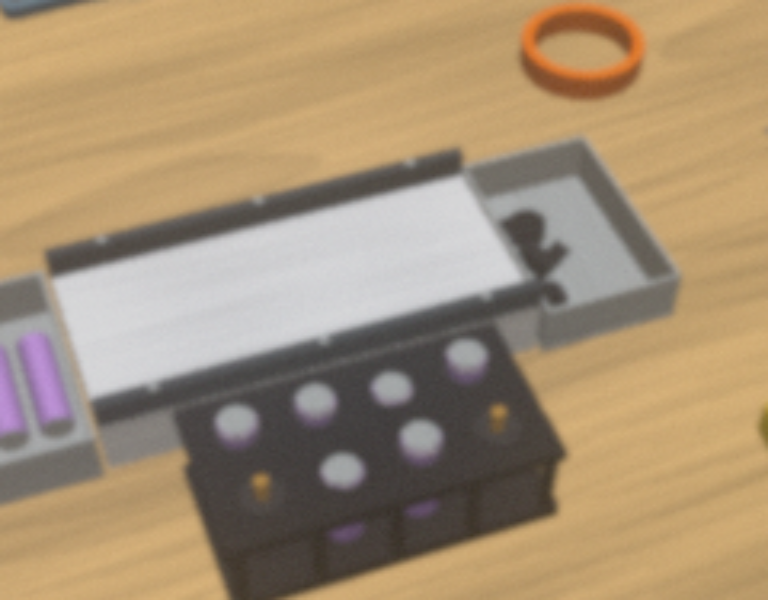

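View pics/l_wrist.png

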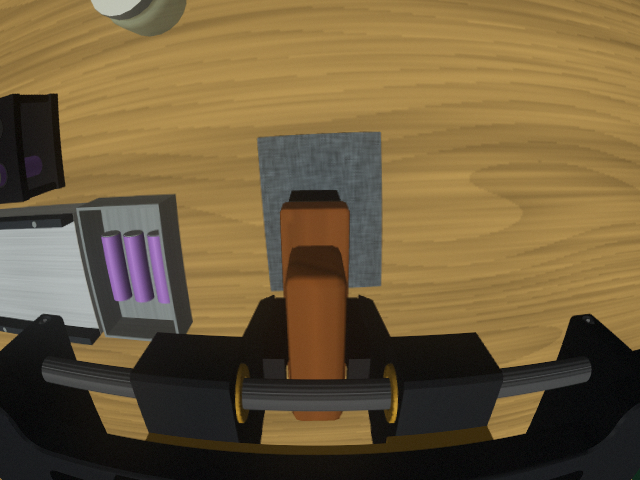

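Request:
play_rows([
  [[-0.001,-0.012,-0.05,0,0,0],[0,0,-0.06,0,0,0],[0,0,-0.045,0,0,0],[0,0,-0.015,0,0,0],[0,0,0,0,0,0]],
])

```text
t: 11.4
eef_pos: [0.521, -0.3954, 0.0603]
eef_rot: [-2.188, 0.07, 2.188]
contact_force: [-0.1, -0.1, -2.1]
width: 0.244
```

```bash
python3 - <<'E'
from h import *
togo([.521,-.395,.0515],-.0638+np.pi/2)
E
```

```text
t 11.4 pos [ 0.521  -0.3954  0.0603] curyaw -1.635 q [ 0.54  0.76  0.06  1.63 -0.06  0.75 -1.01] F [-0.1 -0.1 -2.1] w 0.244
norm shift [ 0.      0.0005 -0.0118] turn [-0.0002 -0.      0.0003]
```

Request:
play_rows([
  [[0,0,-0.006,0,0,0],[0,0,-0.004,0,0,0],[0,0,-0.001,0,0,0],[0,0,0,0,0,0]],
])

```text
t: 11.9
eef_pos: [0.5205, -0.3967, 0.0522]
eef_rot: [-2.188, 0.073, 2.187]
contact_force: [-0.6, -0.5, -1.9]
width: 0.246
```

```bash
python3 - <<'E'
from h import *
togo([.521,-.395,.0515],-.0638+np.pi/2)
E
```

```text
t 11.9 pos [ 0.5205 -0.3967  0.0522] curyaw -1.637 q [ 0.54  0.77  0.06  1.63 -0.06  0.74 -1.01] F [-0.6 -0.5 -1.9] w 0.246
norm shift [ 0.0007  0.0022 -0.0009] turn [0.0001 0.0001 0.0008]
```

Request:
play_rows([
  [[0,0,-0.001,0,0,0],[0,0,0,0,0,0],[0,0,-0.001,0,0,0],[0,0,0,0,0,0]],
])

```text
t: 12.4
eef_pos: [0.5204, -0.3966, 0.0511]
eef_rot: [-2.188, 0.072, 2.188]
contact_force: [-2.5, 1.7, 5.4]
width: 0.248
```

Touching now (Fz has gone up to +5 N), so I'm releasing the brush.

Request:
play_rows([
  [[0,0,0,0,0,0],[0,0,0,0,0,0],[0,0,0,0,0,0],[0,0,0,0,0,0],[0,0,0,0,0,0]],
], hand=0)

```text
t: 13.02
eef_pos: [0.5204, -0.3966, 0.0504]
eef_rot: [-2.188, 0.072, 2.188]
contact_force: [1.0, 0.0, -0.8]
width: 0.791
```

Request:
play_rows([
  [[0,0,0,0,0,0],[0,0,0,0,0,0],[0,0,0.03,0,0,0],[0,0,0.06,0,0,0],[0,0,0.08,0,0,0]],
])

```text
t: 13.65
eef_pos: [0.5198, -0.3962, 0.1798]
eef_rot: [-2.186, 0.072, 2.189]
contact_force: [1.9, -0.5, -0.1]
width: 1.002
```

```bash
python3 jp.py m; python3 - <<'E'
from h import *
togo([.50,.4067,.2],0.011+np.pi/2)
E
```

```text
jig frame TCP [ 0.0475 -0.3678] z 0.1798 yawerr -0.0024 F [ 1.9 -0.5 -0.1]
t 13.75 pos [ 0.5242 -0.3997  0.187 ] curyaw -1.637 q [ 0.53  0.6   0.08  1.57 -0.05  0.96 -1.01] F [ 0.6  0.2 -0.2] w 1.005
norm shift [-0.0323  1.0752  0.0173] turn [0.0024 0.0038 0.0247]
```

View pics/m_wrist.png

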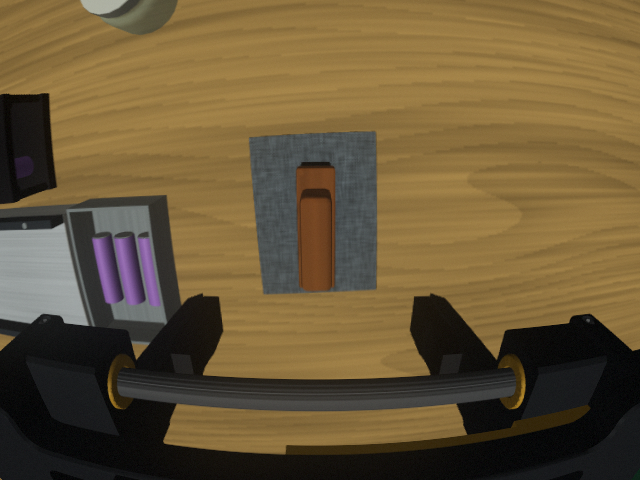

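Request:
play_rows([
  [[-0.003,0.082,0.004,0,0,0.005],[-0.003,0.082,0.004,0,0,0.005],[-0.003,0.082,0.004,0,0,0.005],[-0.003,0.082,0.004,0,0,0.005],[-0.003,0.082,0,0,0,0.004]],
], newtons=60)

```text
t: 14.38
eef_pos: [0.5094, -0.0873, 0.1915]
eef_rot: [2.219, 0.01, -2.214]
contact_force: [1.7, 0.4, -0.4]
width: 0.999
```

Request:
play_rows([
  [[-0.003,0.082,0,0,0,0],[-0.003,0.082,0,0,0,0],[-0.003,0.082,0,0,0,0],[-0.003,0.082,0,0,0,0],[-0.002,0.082,0,0,0,0]],
])

```text
t: 15.0
eef_pos: [0.4988, 0.2203, 0.1914]
eef_rot: [2.219, 0.01, -2.215]
contact_force: [1.0, -0.7, -0.1]
width: 0.999
```

Request:
play_rows([
  [[0,0.082,0,0,0,0],[0,0.082,0,0,0,0],[0,0.08,0,0,0,0],[0,0,0,0,0,0]],
])

```text
t: 15.5
eef_pos: [0.4963, 0.4078, 0.191]
eef_rot: [2.215, 0.024, -2.215]
contact_force: [-0.9, -1.0, 0.2]
width: 0.996
```

```bash
python3 jp.py n; python3 - <<'E'
from h import *
togo([.50,.4067,.026],0.011+np.pi/2)
f=pickle.load(open('n_wrist.pkl','rb'))
for p in ([.5357,.4067,.073],[.5187,.4067,.057],[.4347,.4067,.057]): print(np.round(proj(f,p,True),1))
E
```

```text
jig frame TCP [-0.0273  0.433 ] z 0.191 yawerr 0.0806 F [-0.9 -1.   0.2]
t 15.6 pos [0.4986 0.4015 0.1906] curyaw -1.561 q [-0.66  0.57 -0.12  1.6   0.08  0.97 -2.37] F [ 0.3 -0.8 -0. ] w 1.001
norm shift [ 0.0018  0.007  -0.2194] turn [0.0001 0.0002 0.0003]
[320.4 182.6]
[319.9 200.7]
[317.8 298.2]
```

View pics/n_wrist.png

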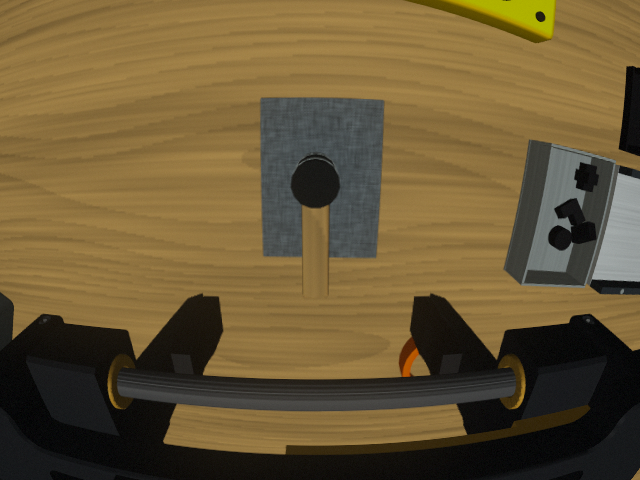

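Request:
play_rows([
  [[0.001,0.008,-0.06,0,0,0],[0,0,-0.07,0,0,0],[0,0,-0.06,0,0,0],[0,0,-0.02,0,0,0],[0,0,0,0,0,0]],
])

```text
t: 16.23
eef_pos: [0.4999, 0.4063, 0.0328]
eef_rot: [2.217, 0.008, -2.217]
contact_force: [-0.8, 1.2, 0.7]
width: 0.999
```

```bash
python3 - <<'E'
from h import *
togo([.50,.408,.026],0.011+np.pi/2)
E
```

```text
t 16.23 pos [0.4999 0.4063 0.0328] curyaw -1.563 q [-0.68  0.79 -0.1   1.66  0.11  0.7  -2.4 ] F [-0.8  1.2  0.7] w 0.999
norm shift [ 0.0001  0.0023 -0.0091] turn [ 0.0003 -0.      0.001 ]
```

Request:
play_rows([
  [[0,0.002,-0.009,0,0,0],[0,0,0,0,0,0]],
])

```text
t: 16.48
eef_pos: [0.4999, 0.4095, 0.0268]
eef_rot: [2.219, 0.012, -2.216]
contact_force: [0.2, -0.0, -0.4]
width: 1.001
```

Request:
play_rows([
  [[0,0,0,0,0,0],[0,0,0,0,0,0],[0,0,0,0,0,0],[0,0,0,0,0,0],[0,0,0,0,0,0]],
], hand=1, newtons=60)

```text
t: 17.1
eef_pos: [0.4994, 0.4089, 0.0257]
eef_rot: [2.217, 0.01, -2.217]
contact_force: [0.2, -0.2, -0.3]
width: 0.456
```

Request:
play_rows([
  [[0,0,0,0,0,0],[0,0,0,0,0,0],[0,0,0,0,0,0],[0,0,0,0,0,0],[0,0,0,0,0,0]],
])

```text
t: 17.73
eef_pos: [0.4993, 0.409, 0.0257]
eef_rot: [2.217, 0.01, -2.217]
contact_force: [-0.5, 1.1, -0.0]
width: 0.243
```

```bash
python3 - <<'E'
from h import *
togo([.50,.408,.2],0.011+np.pi/2)
E
```

```text
t 17.73 pos [0.4993 0.409  0.0257] curyaw -1.561 q [-0.69  0.8  -0.1   1.65  0.11  0.69 -2.41] F [-0.5  1.1 -0. ] w 0.243
norm shift [ 0.001  -0.0013  0.2324] turn [-0.     -0.      0.0005]
```

Request:
play_rows([
  [[0,0,0.05,0,0,0],[0,0,0.07,0,0,0],[0,0,0.07,0,0,0],[0,-0.03,0.04,0,0,0],[0.01,-0.08,0,0,0,-0.006]],
])

```text
t: 18.35
eef_pos: [0.5067, 0.3301, 0.2009]
eef_rot: [-2.221, -0.001, 2.213]
contact_force: [1.3, -1.2, -4.4]
width: 0.242
```

Request:
play_rows([
  [[0.02,-0.078,0,0,0,-0.006],[0.025,-0.075,0,0,0,-0.006],[0.025,-0.075,0,0,0,-0.006],[0.02,-0.075,0,0,0,0],[0.005,-0.06,0,0,0,0]],
])

```text
t: 18.98
eef_pos: [0.5782, 0.0509, 0.1978]
eef_rot: [-2.186, 0.076, 2.188]
contact_force: [0.7, -1.2, -3.4]
width: 0.242
```

Request:
play_rows([
  [[0,-0.02,0,0,0,0],[0,0,0,0,0,0]],
])

```text
t: 19.23
eef_pos: [0.5776, 0.0387, 0.1979]
eef_rot: [-2.186, 0.074, 2.188]
contact_force: [-0.3, 0.6, -3.2]
width: 0.241
```

```bash
python3 jp.py o; python3 - <<'E'
from h import *
togo([.5766,.0349,.2],-.0638+np.pi/2)
E
```

```text
jig frame TCP [0.0774 0.0698] z 0.1979 yawerr -0.0039 F [-0.3  0.6 -3.2]
t 19.32 pos [0.5777 0.0415 0.198 ] curyaw -1.635 q [-0.11  0.46 -0.04  1.77  0.02  0.91 -1.8 ] F [ 0.2 -0.3 -3. ] w 0.244
norm shift [-0.0015 -0.0088  0.0026] turn [-0.0004 -0.0002 -0.    ]
```

View pics/o_wrist.png

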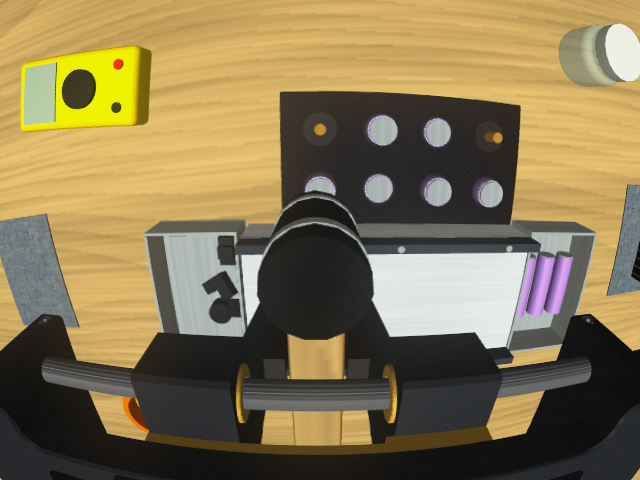

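```bash
cat > mh.py <<'E'
from h import *
import sys
f=pickle.load(open(sys.argv[1],'rb'))
p=np.array(eval(sys.argv[2]));y=-.066;dx=np.array([np.cos(y),np.sin(y)]);dy=np.array([-dx[1],dx[0]])
for off in (.0364,):
  for lat in (0,-.003):
    o=p[:2]+dx*off+dy*lat; b=p[2]-.0227
    for z,n in((b,'bot'),(b+.07,'top')):
        c=np.array([proj(f,[*(o+.018*np.array([np.cos(a),np.sin(a)])),z],True) for a in np.linspace(0,6.28,60)])
        print(off,lat,n,'u',c[:,0].min().round(1),c[:,0].max().round(1),'v',c[:,1].min().round(1),c[:,1].max().round(1))
E
python3 mh.py o_wrist.pkl "[.5776,.0387,.1979]"; python3 -c "
import cv2;im=cv2.imread('pics/o_wrist.png');cv2.imwrite('pics/o_wz.png',cv2.resize(im[160:360,230:400],None,fx=4,fy=3)*1)"
```

```text
0.0364 0 bot u 279.5 355.4 v 185.3 258.3
0.0364 0 top u 257.7 378.5 v 230.1 338.8
0.0364 -0.003 bot u 285.8 361.7 v 185.3 258.3
0.0364 -0.003 top u 267.6 388.3 v 230.1 338.8
```

View pics/o_wz.png

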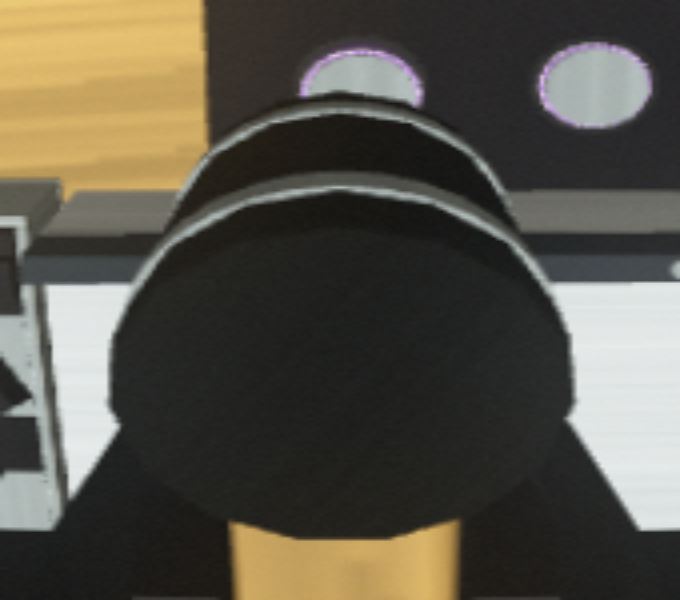

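Request:
play_rows([
  [[-0.001,-0.007,-0.03,0,0,0],[0,0,-0.04,0,0,0],[0,0,-0.03,0,0,0],[0,0,0,0,0,0]],
])

```text
t: 19.82
eef_pos: [0.5758, 0.0362, 0.1217]
eef_rot: [-2.185, 0.068, 2.193]
contact_force: [-0.2, 1.3, -2.4]
width: 0.241
```

```bash
python3 jp.py p; python3 - <<'E'
from h import *
togo([.5766,.0349,.0967],-.0638+np.pi/2)
f=manip.grab_frame('scene');cv2.imwrite('pics/p_scene.png',cv2.resize(f['image'][200:350,230:410,::-1],None,fx=4,fy=4))
E
```

```text
jig frame TCP [0.0758 0.0673] z 0.1217 yawerr 0.0009 F [-0.2  1.3 -2.4]
t 19.93 pos [0.5778 0.0356 0.1238] curyaw -1.635 q [-0.11  0.56 -0.04  1.82  0.03  0.76 -1.8 ] F [ 0.3 -0.7 -3.3] w 0.24
norm shift [-0.0016 -0.0009 -0.0362] turn [-0.0002  0.0002  0.0001]
```

View pics/p_scene.png

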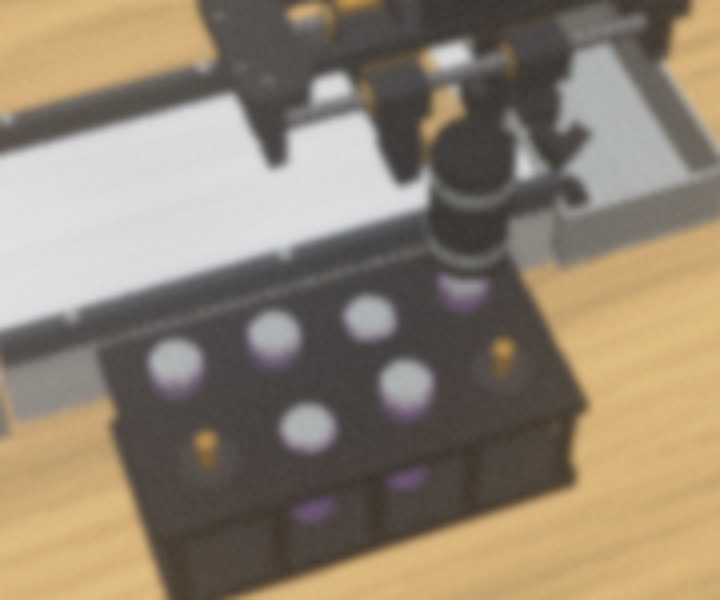

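View pics/p_wrist.png

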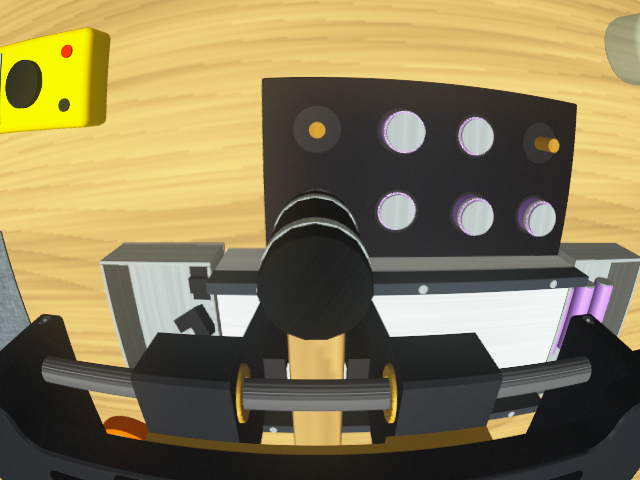

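Request:
play_rows([
  [[-0.001,0,-0.006,0,0,0],[0,0,-0.006,0,0,0],[0,0,-0.006,0,0,0],[0,0,-0.005,0,0,0],[0,0,-0.005,0,0,0]],
])

```text
t: 20.6
eef_pos: [0.5765, 0.0339, 0.1023]
eef_rot: [-2.187, 0.073, 2.188]
contact_force: [-2.6, -0.8, 3.1]
width: 0.24
```

Request:
play_rows([
  [[0,0,-0.002,0,0,0],[0,0,0,0,0,0]],
])

```text
t: 20.85
eef_pos: [0.5766, 0.0339, 0.1006]
eef_rot: [-2.188, 0.072, 2.188]
contact_force: [-1.5, -1.0, 0.1]
width: 0.244
```

Request:
play_rows([
  [[0,0,-0.003,0,0,0],[0,0,-0.002,0,0,0],[0,0,0,0,0,0]],
])

```text
t: 21.22
eef_pos: [0.5767, 0.0339, 0.0968]
eef_rot: [-2.188, 0.072, 2.188]
contact_force: [-1.4, 0.2, 0.5]
width: 0.242
```

Request:
play_rows([
  [[0,0,-0.002,0,0,0],[0,0,0,0,0,0]],
])

```text
t: 21.48
eef_pos: [0.5765, 0.034, 0.0963]
eef_rot: [-2.187, 0.072, 2.188]
contact_force: [-5.4, 0.1, 9.5]
width: 0.24
```

Request:
play_rows([
  [[0,0,0.04,0,0,0],[-0.002,-0.038,0,0,0,0],[-0.003,-0.04,0,0,0,0],[-0.002,-0.038,0,0,0,0],[0,0,0,0,0,0]],
])

```text
t: 22.1
eef_pos: [0.5712, -0.0564, 0.1251]
eef_rot: [-2.186, 0.079, 2.186]
contact_force: [-0.3, 0.2, -2.5]
width: 0.239
```

```bash
python3 jp.py q; python3 - <<'E'
from h import *
togo([.5710,-.0530,.0967],-.0638+np.pi/2)
f=manip.grab_frame('scene');cv2.imwrite('pics/q_scene.png',cv2.resize(f['image'][200:350,230:410,::-1],None,fx=4,fy=4))
E
```

```text
jig frame TCP [ 0.0771 -0.0255] z 0.1251 yawerr -0.007 F [-0.3  0.2 -2.5]
t 22.2 pos [ 0.5715 -0.0526  0.1252] curyaw -1.637 q [ 0.04  0.56 -0.04  1.83  0.03  0.76 -1.65] F [-0.  -0.3 -3.1] w 0.245
norm shift [-0.0006 -0.0005 -0.0379] turn [-0.0002  0.      0.0008]
```

View pics/q_scene.png

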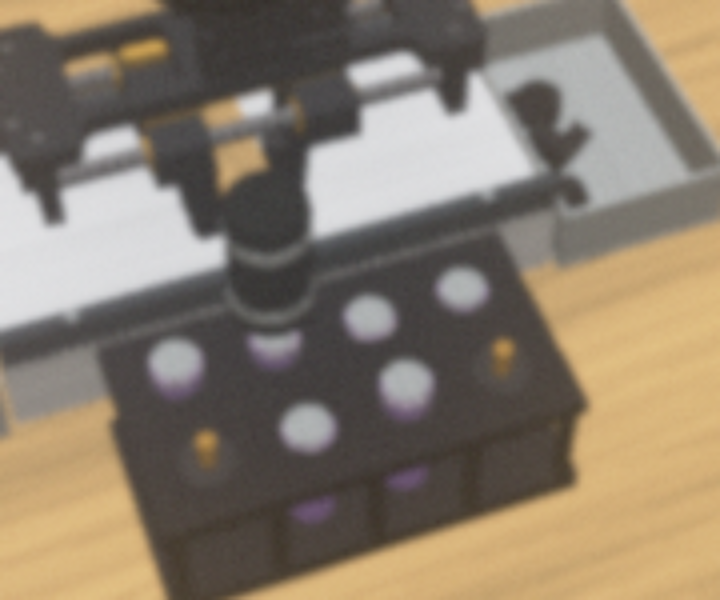

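Cell 1 is home and level with the seated ones. The head is over the second cell, at (275,340) in the crop, so I'm pressing it.

Request:
play_rows([
  [[0,0,-0.007,0,0,0],[0,0,-0.006,0,0,0],[0,0,-0.006,0,0,0],[0,0,-0.006,0,0,0],[0,0,-0.005,0,0,0]],
])

```text
t: 22.88
eef_pos: [0.5713, -0.053, 0.103]
eef_rot: [-2.187, 0.072, 2.188]
contact_force: [-2.9, 0.4, 2.3]
width: 0.241
```

Request:
play_rows([
  [[0,0,-0.003,0,0,0],[0,0,-0.003,0,0,0],[0,0,0,0,0,0]],
])

```text
t: 23.25
eef_pos: [0.5713, -0.053, 0.0983]
eef_rot: [-2.188, 0.072, 2.188]
contact_force: [-1.3, 0.2, 1.0]
width: 0.239
```

Request:
play_rows([
  [[0,0,-0.002,0,0,0],[0,0,0,0,0,0]],
])

```text
t: 23.5
eef_pos: [0.5714, -0.053, 0.0969]
eef_rot: [-2.188, 0.072, 2.188]
contact_force: [-1.7, 0.4, 0.7]
width: 0.238
```

Request:
play_rows([
  [[0,0,-0.002,0,0,0],[0,0,0,0,0,0]],
])

```text
t: 23.75
eef_pos: [0.5713, -0.053, 0.0963]
eef_rot: [-2.187, 0.072, 2.188]
contact_force: [-6.3, 1.2, 10.9]
width: 0.239
```

Request:
play_rows([
  [[0,0,0.04,0,0,0],[-0.002,-0.03,0,0,0,0],[-0.002,-0.028,0,0,0,0],[0,0,0,0,0,0],[0,0,0,0,0,0]],
])

```text
t: 24.38
eef_pos: [0.5685, -0.0954, 0.1252]
eef_rot: [-2.188, 0.071, 2.188]
contact_force: [0.5, 0.7, -4.3]
width: 0.241
```

```bash
python3 - <<'E'
from h import *
f=manip.grab_frame('scene');cv2.imwrite('pics/r_scene.png',cv2.resize(f['image'][200:350,230:410,::-1],None,fx=4,fy=4))
togo([.5682,-.0969,.0967],-.0638+np.pi/2)
E
```

```text
t 24.43 pos [ 0.5685 -0.0951  0.1252] curyaw -1.636 q [ 0.11  0.56 -0.03  1.82  0.02  0.76 -1.57] F [-0.6  0.6 -3.9] w 0.242
norm shift [-0.0004 -0.0024 -0.038 ] turn [-0.0003 -0.      0.0003]
```

View pics/r_scene.png

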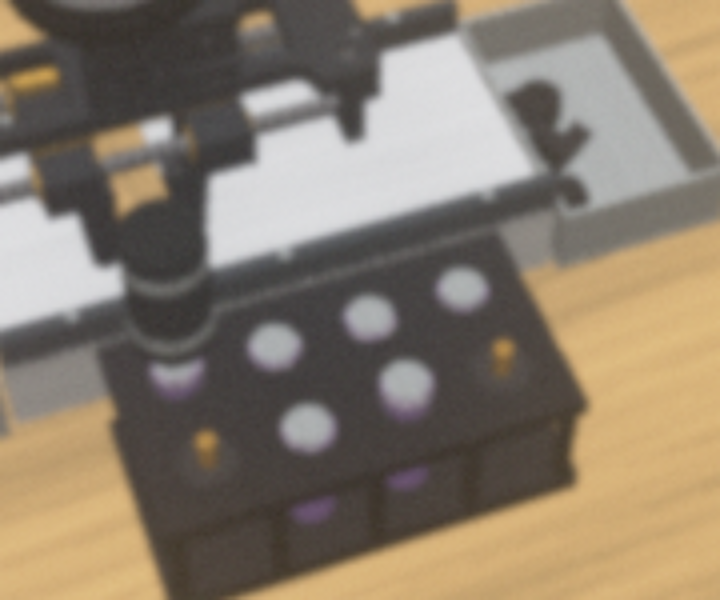

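Request:
play_rows([
  [[0,-0.002,-0.007,0,0,0],[0,0,-0.006,0,0,0],[0,0,-0.006,0,0,0],[0,0,-0.006,0,0,0],[0,0,-0.005,0,0,0]],
])

```text
t: 25.05
eef_pos: [0.5683, -0.098, 0.103]
eef_rot: [-2.187, 0.072, 2.188]
contact_force: [-2.0, 0.9, 2.6]
width: 0.241
```

Request:
play_rows([
  [[0,0,-0.003,0,0,0],[0,0,-0.003,0,0,0],[0,0,-0.002,0,0,0],[0,0,0,0,0,0]],
])

```text
t: 25.55
eef_pos: [0.5683, -0.098, 0.0968]
eef_rot: [-2.188, 0.072, 2.188]
contact_force: [-1.9, 0.5, 0.6]
width: 0.24
```

Request:
play_rows([
  [[0,0,-0.002,0,0,0],[0,0,0,0,0,0]],
])

```text
t: 25.8
eef_pos: [0.5683, -0.0981, 0.0963]
eef_rot: [-2.187, 0.072, 2.188]
contact_force: [-5.7, 2.1, 10.6]
width: 0.24
```

Request:
play_rows([
  [[0,0,0.055,0,0,0],[0,0.06,0,0,0,0],[0.01,0.055,0,0,0,0],[0.056,0,0,0,0,0],[0,0,0,0,0,0]],
])

```text
t: 26.42
eef_pos: [0.6208, -0.0112, 0.1366]
eef_rot: [-2.192, 0.071, 2.184]
contact_force: [-0.1, -0.8, -3.3]
width: 0.243
```

```bash
python3 jp.py u; python3 - <<'E'
from h import *
f=manip.grab_frame('scene');cv2.imwrite('pics/u_scene.png',cv2.resize(f['image'][200:350,230:410,::-1],None,fx=4,fy=4))
togo([.6177,-.0119,.0967],-.0638+np.pi/2)
E
```

```text
jig frame TCP [0.1237 0.0228] z 0.1366 yawerr -0.0013 F [-0.1 -0.8 -3.3]
t 26.57 pos [ 0.617  -0.0125  0.1361] curyaw -1.638 q [-0.03  0.6  -0.04  1.7   0.03  0.84 -1.71] F [ 0.5  0.5 -2.3] w 0.241
norm shift [ 0.0009  0.0007 -0.0525] turn [ 0.0001 -0.0004  0.001 ]
```

View pics/u_scene.png

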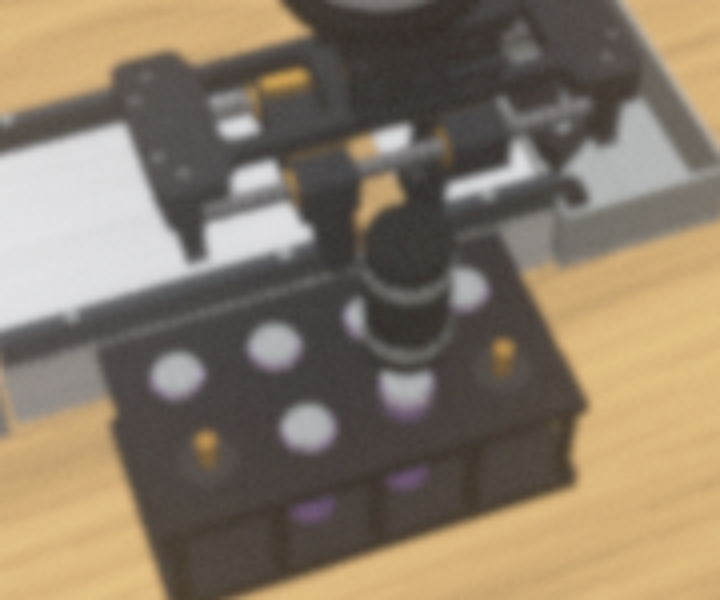

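View pics/u_wrist.png

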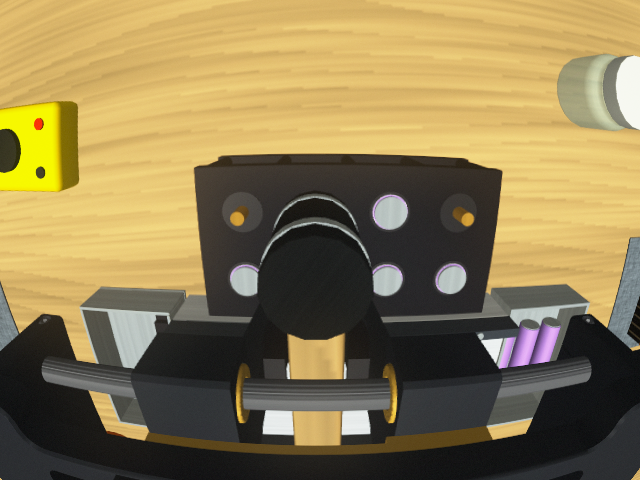

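Request:
play_rows([
  [[0.001,0.001,-0.014,0,0,0],[0,0,-0.012,0,0,0],[0,0,-0.006,0,0,0],[0,0,-0.006,0,0,0],[0,0,-0.006,0,0,0]],
])

```text
t: 27.2
eef_pos: [0.6186, -0.0111, 0.1039]
eef_rot: [-2.187, 0.072, 2.188]
contact_force: [-2.4, 0.2, 3.0]
width: 0.236
```

Request:
play_rows([
  [[0,0,-0.003,0,0,0],[0,0,-0.003,0,0,0],[0,0,-0.002,0,0,0],[0,0,0,0,0,0]],
])

```text
t: 27.7
eef_pos: [0.6186, -0.0111, 0.0976]
eef_rot: [-2.188, 0.072, 2.188]
contact_force: [-2.3, 0.2, -0.3]
width: 0.244
```

Request:
play_rows([
  [[0,0,-0.001,0,0,0],[0,0,0,0,0,0]],
])

```text
t: 27.95
eef_pos: [0.6187, -0.0111, 0.097]
eef_rot: [-2.188, 0.072, 2.188]
contact_force: [-2.2, 0.5, 1.7]
width: 0.241
```

Request:
play_rows([
  [[0,0,-0.002,0,0,0],[0,0,-0.001,0,0,0],[0,0,0,0,0,0]],
])

```text
t: 28.32
eef_pos: [0.6186, -0.011, 0.0962]
eef_rot: [-2.188, 0.073, 2.188]
contact_force: [-8.5, 0.3, 14.5]
width: 0.248
```

Request:
play_rows([
  [[0,0,0.06,0,0,0],[-0.02,0,0.07,0,0,0],[-0.02,0.05,0.02,0,0,0.006],[-0.02,0.08,0,0,0,0.006],[-0.02,0.08,0,0,0,0.006]],
])

```text
t: 28.95
eef_pos: [0.5586, 0.148, 0.2074]
eef_rot: [-2.218, 0.01, 2.214]
contact_force: [0.5, 1.4, -3.3]
width: 0.24
```

```bash
python3 - <<'E'
from h import *
togo([.494,.404,.2],0.011+np.pi/2)
E
```

```text
t 28.95 pos [0.5586 0.148  0.2074] curyaw -1.581 q [-0.27  0.45 -0.09  1.76  0.05  0.93 -1.96] F [ 0.5  1.4 -3.3] w 0.24
norm shift [-0.0861  0.3414 -0.0098] turn [-0.0002  0.0005  0.0067]
```

Request:
play_rows([
  [[-0.02,0.075,0,0,0,0.006],[-0.02,0.075,0,0,0,0],[-0.02,0.075,0,0,0,0],[-0.02,0.07,0,0,0,0],[-0.006,0.046,0,0,0,0]],
])

```text
t: 29.58
eef_pos: [0.4921, 0.4059, 0.2067]
eef_rot: [2.215, 0.016, -2.217]
contact_force: [-0.1, -0.2, -3.2]
width: 0.24
```

Request:
play_rows([
  [[0,0,0,0,0,0],[0,0,0,0,0,0]],
])

```text
t: 29.82
eef_pos: [0.4946, 0.4011, 0.2066]
eef_rot: [2.217, 0.008, -2.217]
contact_force: [0.4, -0.8, -3.2]
width: 0.24
```

```bash
python3 - <<'E'
from h import *
togo([.494,.404,.027],0.011+np.pi/2)
for n in ['scene','top','wrist']:
    f=manip.grab_frame(n); pickle.dump(f,open(f'v_{n}.pkl','wb'));cv2.imwrite(f'pics/v_{n}.png',f['image'][:,:,::-1])
E
python3 m2.py v_
```

```text
t 29.82 pos [0.4946 0.4011 0.2066] curyaw -1.562 q [-0.66  0.55 -0.14  1.6   0.09  1.   -2.38] F [ 0.4 -0.8 -3.2] w 0.24
norm shift [-0.0008  0.0038 -0.2394] turn [ 0.0004 -0.      0.0008]
0.113 -0.066 [ 0.6045 -0.0992  0.08  ] [378.  208.8  10.5   9.5] [274.  293.4  14.   11.8] [ 0.6041 -0.0984  0.0758] 0.0002 h 0.0768
0.113 -0.022 [ 0.6073 -0.0553  0.08  ] [357.9 207.1  10.2   9.8] [298.1 286.1  13.8  11.8] [ 0.6068 -0.0549  0.0757] 0.0 h 0.0764
0.113 0.022 [ 0.6101 -0.0113  0.08  ] [337.8 205.4  10.   10.2] [322.  278.9  13.5  11.2] [ 0.6097 -0.0111  0.0761] 0.0 h 0.0766
0.113 0.066 [0.6129 0.0326 0.08  ] [317.5 203.8  10.    9.5] [345.1 271.8  13.2  11. ] [0.6123 0.0327 0.0763] 0.0004 h 0.077
0.157 -0.066 [ 0.64837263 -0.10197553  0.08      ] None None
0.157 -0.022 [ 0.6512 -0.0581  0.08  ] [359.6 187.2   9.8   9.5] [306.5 306.5  14.   12. ] [ 0.6506 -0.0579  0.0759] 0.0001 h 0.0768
0.157 0.022 [ 0.654  -0.0142  0.08  ] [339.4 185.6   9.8   9.8] [331.1 298.6  13.8  11.8] [ 0.6533 -0.0138  0.0762] 0.0 h 0.0774
0.157 0.066 [0.65678852 0.02975591 0.08      ] None (np.float64(345.75), np.float64(276.375), np.float64(6.5), np.float64(1.75))
```

View pics/v_scene.png

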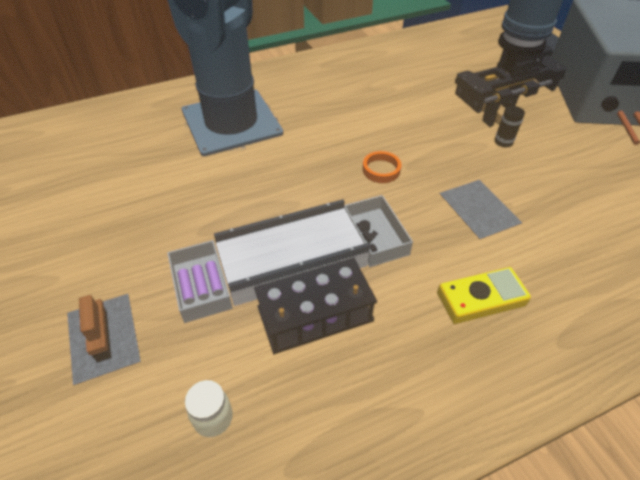

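View pics/v_wrist.png

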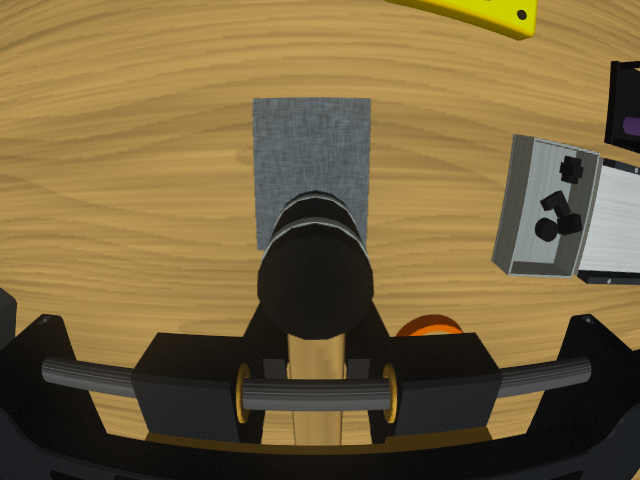

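All six cell tops now measure 75.7–76.3 mm, level with the ones seated from the start. The scrap is still in the bin and the bed is bare, so I'm setting the mallet down.

Request:
play_rows([
  [[0,0.003,-0.06,0,0,0],[0,0,-0.07,0,0,0],[0,0,-0.06,0,0,0],[0,0,-0.03,0,0,0],[0,0,0,0,0,0]],
])

```text
t: 30.6
eef_pos: [0.4938, 0.4034, 0.0413]
eef_rot: [2.215, 0.008, -2.218]
contact_force: [0.0, 0.6, -3.6]
width: 0.242
```

Request:
play_rows([
  [[0,0,-0.006,0,0,0],[0,0,-0.004,0,0,0],[0,0,0,0,0,0]],
])

```text
t: 30.98
eef_pos: [0.4945, 0.4047, 0.0354]
eef_rot: [2.218, 0.011, -2.216]
contact_force: [-0.4, 0.5, -2.9]
width: 0.238
```

Request:
play_rows([
  [[0,0,-0.005,0,0,0],[0,0,-0.004,0,0,0],[0,0,-0.001,0,0,0],[0,0,0,0,0,0]],
])

```text
t: 31.48
eef_pos: [0.4941, 0.4044, 0.0271]
eef_rot: [2.217, 0.01, -2.217]
contact_force: [0.4, -0.7, -2.8]
width: 0.244
```

Request:
play_rows([
  [[0,0,-0.001,0,0,0],[0,0,0,0,0,0]],
])

```text
t: 31.72
eef_pos: [0.4941, 0.4045, 0.0265]
eef_rot: [2.217, 0.01, -2.217]
contact_force: [1.2, -0.1, -2.7]
width: 0.241
```

Request:
play_rows([
  [[0,0,-0.001,0,0,0],[0,0,0,0,0,0]],
])

```text
t: 31.98
eef_pos: [0.4942, 0.4045, 0.0258]
eef_rot: [2.217, 0.01, -2.217]
contact_force: [-0.2, -1.4, -1.1]
width: 0.241
```

Contact has started (Fz is unloading), so I'm releasing the mallet.

Request:
play_rows([
  [[0,0,-0.0005,0,0,0],[0,0,0,0,0,0]],
])

```text
t: 32.22
eef_pos: [0.4941, 0.4046, 0.0257]
eef_rot: [2.217, 0.011, -2.217]
contact_force: [-2.1, -0.9, 1.7]
width: 0.242
```

Request:
play_rows([
  [[0,0,0,0,0,0],[0,0,0,0,0,0],[0,0,0,0,0,0],[0,0,0,0,0,0],[0,0,0,0,0,0]],
], hand=0)

```text
t: 32.85
eef_pos: [0.4942, 0.4044, 0.0254]
eef_rot: [2.217, 0.01, -2.217]
contact_force: [-0.1, -0.0, -0.1]
width: 0.786
```

Request:
play_rows([
  [[0,0,0,0,0,0],[0,0,0,0,0,0],[0,0,0.03,0,0,0],[0,0,0.06,0,0,0],[0,0,0.08,0,0,0]],
])

```text
t: 33.48
eef_pos: [0.4936, 0.404, 0.1547]
eef_rot: [2.215, 0.009, -2.217]
contact_force: [1.4, 0.4, -0.4]
width: 1.002
```

Request:
play_rows([
  [[0,0,0.05,0,0,0],[0,0,0,0,0,0],[0,0,0,0,0,0],[0,0,0,0,0,0]],
])

```text
t: 33.98
eef_pos: [0.4934, 0.4038, 0.1892]
eef_rot: [2.214, 0.009, -2.218]
contact_force: [-0.3, 1.1, 0.8]
width: 1.004
```

```bash
python3 - <<'E'
from h import *
for n in ['scene','top','wrist']:
    f=manip.grab_frame(n); pickle.dump(f,open(f'x_{n}.pkl','wb'));cv2.imwrite(f'pics/x_{n}.png',f['image'][:,:,::-1])
E
python3 m2.py x_ | awk '{print $1,$2}' >/dev/null; python3 m2.py x_
```

```text
0.113 -0.066 [ 0.6045 -0.0992  0.08  ] [378.  208.8  10.5   9.5] [274.  293.5  14.   12. ] [ 0.6042 -0.0985  0.0755] 0.0002 h 0.0764
0.113 -0.022 [ 0.6073 -0.0553  0.08  ] [357.9 207.1  10.2   9.8] [298.1 286.1  13.8  11.8] [ 0.6068 -0.0549  0.0757] 0.0 h 0.0764
0.113 0.022 [ 0.6101 -0.0113  0.08  ] [337.8 205.4  10.   10.2] [322.  279.   13.5  11.5] [ 0.6098 -0.0111  0.0758] 0.0001 h 0.0764
0.113 0.066 [0.6129 0.0326 0.08  ] [317.5 203.8  10.    9.5] [345.1 271.8  13.2  11. ] [0.6123 0.0327 0.0763] 0.0004 h 0.077
0.157 -0.066 [ 0.64837263 -0.10197553  0.08      ] None None
0.157 -0.022 [ 0.6512 -0.0581  0.08  ] [359.6 187.2   9.8   9.5] [306.5 306.5  14.   12. ] [ 0.6506 -0.0579  0.0759] 0.0001 h 0.0768
0.157 0.022 [ 0.654  -0.0142  0.08  ] [339.2 185.6  10.    9.8] [331.1 298.6  13.8  11.8] [ 0.6532 -0.0136  0.0761] 0.0002 h 0.0774
0.157 0.066 [0.65678852 0.02975591 0.08      ] None None
```

View pics/x_wrist.png

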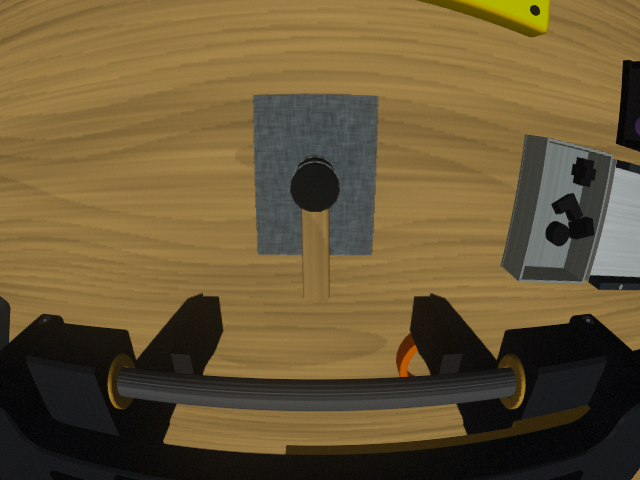

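View pics/x_scene.png

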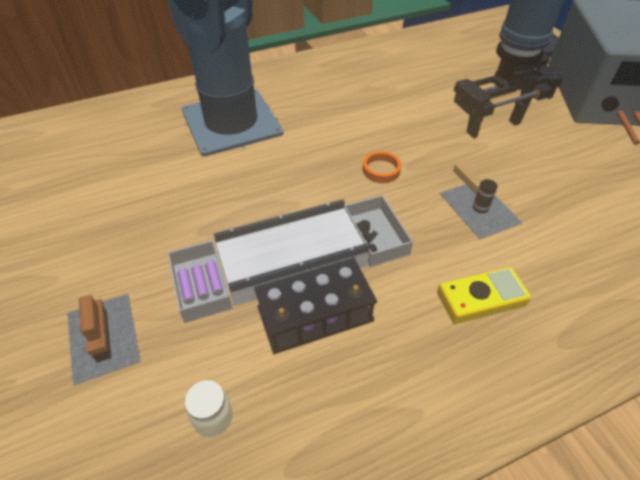

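View pics/x_top.png

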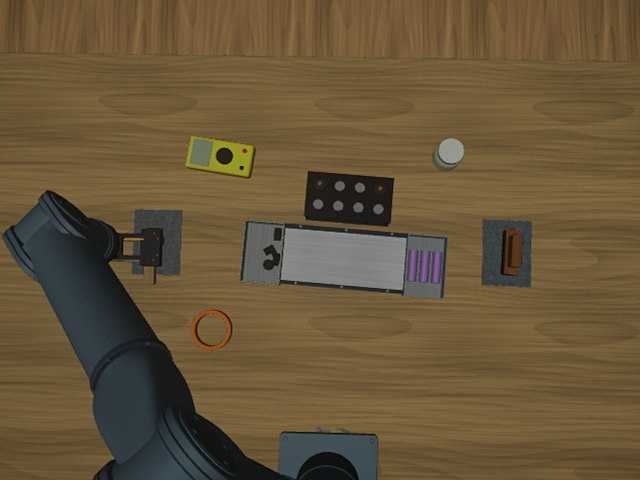

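Everything checks out: mallet and brush stand on their mats, the bed is bare, the four pieces are in the bin, the cells are level and the bystanders haven't moved. Handing in.

```bash
python3 -c "
from workcell import manip
print(manip.hand_in()); print(manip.read_state()['t'])"
```

```text
the job is handed in; nothing more can be done
None
the job is handed in; nothing more can be done
```

I did both jobs and handed the job in at about 34 s, well inside the 176 s limit. The hand-in gives no verdict, so what follows rests on my own last checks.

- **Scrap:** four pieces were on the bed at the start: a cross, an L, a block and a disc. One sweep with the brush put them all in the scrap bin. In the last pictures the bed is bare and all four lie in the bin.
- **Brush:** it stands upright near the centre of its mat, released.
- **Cells:** four of the six stood proud. I pressed each down with the mallet head until the force showed it had reached its stop. All six tops now measure 75.5–76.3 mm, matching the two that were seated from the start. The text gives 74 mm for a seated cell; I put the steady 2 mm difference down to the camera calibration. I saw no contact with the studs.
- **Mallet:** it stands on its head near the centre of its own mat, released, with the open gripper clear above it.
- **Bystanders:** the multimeter, jar and tape roll look unmoved in the pictures; I didn't measure them.

No check failed. The only other mismatch was that the brush and mallet positions differed by 2–3 mm between the wrist camera and the fixed cameras, which didn't affect the work.

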